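# Complete the objective rack

### The arm

A 6-joint arm with a two-finger parallel gripper is mounted at the origin on a cart in front of the work surface, level with it; the furniture and walls round the work are solid. World frame = base frame: x ahead of the robot, y to its left, z up, the work surface at z = 0. Lengths are in m, angles in rad, forces in N, time in s.
With the tool pointing down it reaches from about 0.425 to 0.95 m from the base axis. Payload 3.5 kg.
Tool frame: the origin (TCP) lies midway between the tips of the shut fingers; the grasp point (between the pads) lies 19 mm behind it; x points along the fingers, y is the direction in which the jaws open and shut, and the axes are right-handed (so a half turn about x gives the same grasp; the last joint's range is limited). The gripper opens to 85 mm and grips with 20 to 120 N. Pads are 22 mm wide; open, the fingers measure 114 mm over their backs; the gripper's body (76 mm by 85 mm) begins 54 mm behind the grasp point. The pads swing forward as they close: fully open they stand 13 mm farther back than shut.
Start: joints at [0.98, 0.286, 1.577, -0, 1.279, -0.15], TCP at [0.288, 0.61, 0.231] pointing down, gripper open.
Joint ranges: [-2.77, 2.77], [-0.9, 2.22], [0.21, 2.48], [-1.53, 4.67], [0.24, 2.81], [-2.84, 2.84]. Speed limits (rad/s): [2.79, 2.79, 3.14, 3.14, 3.14, 3.14].

### API

Orientations are given as a unit quaternion [x, y, z, w].
In Python, from plant import sensors, optics, ctrl gives the robot as it stands.
- The arm moves only by the tool arm_command, never from a script. Its argument "increments" is a list that holds one entry, the list of rows, each a list of 4 numbers: the shift along the tool's x, y, z in cm, then the turn about the tool's x in rad. A call has 1 to 20 rows; each row shifts and turns the commanded pose from where the row before left it, along the tool's axes as they then stand; what a row does not reach is not made up. A row lasts 1/8 s, in which the tool goes at most 62.5 mm and 10.7 degrees, less where a joint would pass 70% of its speed; a pose out of reach is approached as far as the arm can. A call with a gripper value outside its range is refused whole. "grip" is the finger opening in cm, from 0 to 8.54, set as the call begins (left out, the last holds). The fingers move at their own pace and stop on an object; "grip_force" is the grip in N (left out, the last holds). Time passes only in rows, so rows that do not move let the fingers close. It gives the time, the measured TCP pose, the force and the opening at its end, in the units of the state.
- sensors.get_state(): the state, without advancing time (a new reading comes with each control period).
- optics.read_camera(name): name is "side" or "top" or "wrist"; returns the picture (480x640x3 uint8, blue, green, red); there is no depth.
- optics.camera_model(name): a dict with "camera_matrix" (3x3 intrinsics, pixels), "world_from_camera" (4x4, takes a point from camera to world coordinates); the wrist camera has in their place "mount" (4x4, takes a point from camera to tool coordinates, whose origin is the TCP and whose axes are the tool frame's). Camera axes: x right, y up, looking along -z (the intrinsics and any distortion apply to the point x, -y, -z); pixel columns grow to the right and rows downward; lengths in m; the calibration is good to about 2 mm. A picture is of the moment at which its call begins: read the wrist's pose just before it. camera_model takes no time and is no camera call.
- ctrl.sign_off(): hands the job in, once; it reports no verdict.
Trained networks look in the newest picture that a camera, given by its name, has taken for a name from the list of things; names that differ only in an ending like _2 or _b are one class to them, and where a whole thing is asked for, a point or a joint stands for the part that bears it (a point fixed in the world has none). Each returns a list of dicts, best first, with "conf" (0 to 1); they miss things now and then, are a little off and sometimes report something else, mostly with a low value. They report only what shows in the picture. A call takes as long as a camera call. They do not tell look-alikes from the thing itself.
- optics.boxes_of(camera, query): "at" ([row, column] in pixels, amid what is visible of it).
- optics.place_of(camera, query): "at" ([row, column] in pixels: a listed point, or the origin of a listed thing).
The state is a dict: "time": time; "qpos": joint angles; "dq": joint speeds; "joint_efforts": joint torques, N m; "eef_pos": TCP position; "tcp_rot": TCP orientation; "contact_force": force on the tool from outside, world axes, zero at the start; "wrist_torque": the same for the moment, N m; "opening": opening from 0.0 (shut) to 1.0 (fully open).
Only numpy, scipy, OpenCV 4.12 (cv2) and the standard library are available. Lean on these libraries where they do the work, as an engineer would, in place of code of your own. Each camera call takes 0.05 s, during which the arm holds its last target.

### The job

The low sloping rack should hold one microscope objective case of each length, short, medium and long, lying straight up the slope in a bay of its own with its heavy end down against the foot stop; put in heavy end up, it tips out over the back. Put the short and the long case from the worktop into the two empty bays, no matter which into which; both ends look alike, so lift each case a little first and feel which end is heavy. Leave the spare medium case, the one already in the rack and everything else where they are.

Things in the scene. Friction and masses are not known exactly. Their poses are not given: they have to be found in the camera images.
- short_case: Black case 76 mm long: square barrel 30 x 30 mm between two identical square caps (34 x 34 mm, 13 mm thick). Lies loose on the worktop, axis 17 mm up, turned any way. 0.16 to 0.24 kg; an objective inside one end puts the balance point about 12 mm from the centre towards that end. Origin: centre of its length, on the axis. x runs along it; its sign says nothing of the weight.
- long_case: Black case 112 mm long: square barrel 30 x 30 mm between two identical square caps (34 x 34 mm, 13 mm thick). Lies loose on the worktop, axis 17 mm up, turned any way. 0.16 to 0.24 kg; an objective inside one end puts the balance point about 25 mm from the centre towards that end. Origin: centre of its length, on the axis. x runs along it; its sign says nothing of the weight.
- spare_case: Black case 94 mm long: square barrel 30 x 30 mm between two identical square caps (34 x 34 mm, 13 mm thick). The spare medium one: lies loose on the worktop, axis 17 mm up, turned any way, and stays there. Origin: centre of its length, on the axis. x runs along it; its sign says nothing of the weight.
- racked_case: Black case 94 mm long: square barrel 30 x 30 mm between two identical square caps (34 x 34 mm, 13 mm thick). The medium one already in the rack's middle bay, heavy end down; stays there. Origin: centre of its length, on the axis. x runs along it; its sign says nothing of the weight.
- rack: Fixed aluminium stand, 206 mm wide (y), 90 mm deep (x), 40 mm high: a low back rest sloping up and away from the robot at 25 deg, only 31 mm long up the slope, with a foot stop along its lower edge and three bays side by side, 66 mm apart. Cases overhang it at the top. Origin: under its middle, on the worktop; z up, x level towards its back, y to its left.
- bay_left (a point): Foot of the left bay (empty), mid-width, where back rest meets foot stop, 24 mm above the worktop. x: up the slope; y: to the rack's left; z: square out of the rest. Stop 18 mm high; two cheeks, 12 mm high, 12 mm long, leave a 42 mm wide pocket for the lower cap; from 16.5 mm up a 2 mm pad carries the barrel. Seated, a case's centre is half its length up x, 17 mm out along z.
- bay_middle (a point): Foot of the middle bay (holds the racked case), mid-width, where back rest meets foot stop, 24 mm above the worktop. x: up the slope; y: to the rack's left; z: square out of the rest. Stop 18 mm high; two cheeks, 12 mm high, 12 mm long, leave a 42 mm wide pocket for the lower cap; from 16.5 mm up a 2 mm pad carries the barrel. Seated, a case's centre is half its length up x, 17 mm out along z.
- bay_right (a point): Foot of the right bay (empty), mid-width, where back rest meets foot stop, 24 mm above the worktop. x: up the slope; y: to the rack's left; z: square out of the rest. Stop 18 mm high; two cheeks, 12 mm high, 12 mm long, leave a 42 mm wide pocket for the lower cap; from 16.5 mm up a 2 mm pad carries the barrel. Seated, a case's centre is half its length up x, 17 mm out along z.
- oil_bottle: Small bottle with a white cap, 25 mm across, 52 mm high, loose bystander on the left. Origin under its centre.
There are look-alikes about, which are no part of the job. Leave any blue look-alike of the long_case alone.

How it is judged:
At the end, for the whole second after the job is handed in: Short and long case seated heavy end down in the two outer bays: centre within 7 mm of the bay's line and 5 mm of lying on the rest, 4 mm into to 6 mm short of the stop, axis within 0.12 rad of the slope. Racked case still so; all at rest. Spare case and oil bottle moved under 30 mm (((x of short_case in the frame of bay_left between 0.034 and 0.044 m and y of short_case in the frame of bay_left between -0.007 and 0.007 m and z of short_case in the frame of bay_left between 0.012 and 0.022 m and angle between the x axis of short_case and the x axis of bay_left, either way round below 0.12 rad) or (x of short_case in the frame of bay_right between 0.034 and 0.044 m and y of short_case in the frame of bay_right between -0.007 and 0.007 m and z of short_case in the frame of bay_right between 0.012 and 0.022 m and angle between the x axis of short_case and the x axis of bay_right, either way round below 0.12 rad)) and ((x of long_case in the frame of bay_left between 0.052 and 0.062 m and y of long_case in the frame of bay_left between -0.007 and 0.007 m and z of long_case in the frame of bay_left between 0.012 and 0.022 m and angle between the x axis of long_case and the x axis of bay_left, either way round below 0.12 rad) or (x of long_case in the frame of bay_right between 0.052 and 0.062 m and y of long_case in the frame of bay_right between -0.007 and 0.007 m and z of long_case in the frame of bay_right between 0.012 and 0.022 m and angle between the x axis of long_case and the x axis of bay_right, either way round below 0.12 rad)) and x of racked_case in the frame of bay_middle between 0.043 and 0.053 m and y of racked_case in the frame of bay_middle between -0.007 and 0.007 m and z of racked_case in the frame of bay_middle between 0.012 and 0.022 m and angle between the x axis of racked_case and the x axis of bay_middle, either way round below 0.12 rad and linear speed of each of short_case, long_case, racked_case below 0.02 m/s and angular speed of each of short_case, long_case, racked_case below 0.2 rad/s and height (world z) of spare_case below 0.03 m and distance of each of spare_case, oil_bottle from where it was at the start of the episode below 0.03 m); the robot touches nothing.
It also fails if it takes over 64 s, if anything falls off the work surface, if the arm or the gripper's body presses on something with over 40 N, if the wrist force passes 120 N, or if a joint passes its speed limit or range.

## Working session

There is one attempt and no reset: what is moved stays moved. The work goes in short steps, Python scripts to look and compute and a tool call to move; the robot and the scene stay as the last step left them, time stands still between calls to the robot, and variables do not carry over. Pictures are saved under pics/ and viewed, and the job is handed in when it is done.

Besides the shell and the picture viewer there is one more tool, called after "Request:" as name([rows], argument=value, ...), one row to a line, values as JSON. arm_command: Moves the arm, as the interface text tells. Its arguments: {"type":"object","properties":{"increments":{"type":"array","items":{"type":"array","items":{"type":"array","items":{"type":"number"}}}},"grip":{"type":"number"},"grip_force":{"type":"number"}},"required":["increments"]}

```bash
mkdir -p pics; ls; cat > h.py <<'E'
import numpy as np, cv2, json
from plant import sensors, optics, ctrl
def st(): return sensors.get_state()
E
python3 - <<'E'
from h import *
s=st(); print({k:np.round(v,3).tolist() for k,v in s.items()})
for c in ("top","side"):
    im=optics.read_camera(c); cv2.imwrite(f"pics/{c}0.png",im)
    m=optics.camera_model(c); print(c,{k:np.round(v,4).tolist() if not isinstance(v,str) else v for k,v in m.items()})
    for q in ["short_case","long_case","spare_case","racked_case","rack","bay_left","bay_right","bay_middle","oil_bottle"]:
        print(q,[(np.round(d["at"]).tolist(),round(d["conf"],2)) for d in optics.place_of(c,q)][:6])
print(optics.camera_model("wrist"))
print(st()["time"])
E
```

```text
pics
{'time': 0.0, 'qpos': [0.98, 0.287, 1.578, 0.0, 1.279, -0.15], 'dq': [0.0, 0.001, -0.001, -0.001, 0.001, -0.001], 'joint_efforts': [0.0, -40.6, -29.262, -0.0, 0.006, 0.0], 'eef_pos': [0.288, 0.61, 0.23], 'tcp_rot': [0.154, 0.69, -0.155, 0.69], 'contact_force': [-1.509, -0.596, -0.346], 'wrist_torque': [0.043, -0.002, -0.001], 'opening': 0.999}
top {'camera_matrix': [[507.456, 0.0, 323.3651], [0.0, 507.456, 241.3591], [0.0, 0.0, 1.0]], 'world_from_camera': [[0.0144, 0.9872, -0.1585, 0.3212], [-0.9999, 0.0151, 0.0029, 0.0405], [0.0052, 0.1585, 0.9874, 1.3284], [0.0, 0.0, 0.0, 1.0]]}
short_case [([272.0, 266.0], 0.92)]
long_case [([277.0, 319.0], 0.78), ([207.0, 473.0], 0.76), ([246.0, 179.0], 0.66)]
spare_case [([283.0, 205.0], 0.94)]
racked_case [([200.0, 266.0], 0.67)]
rack [([206.0, 272.0], 0.72)]
bay_left [([218.0, 245.0], 0.74)]
bay_right [([216.0, 293.0], 0.65)]
bay_middle [([217.0, 271.0], 0.91)]
oil_bottle [([245.0, 177.0], 0.44)]
side {'camera_matrix': [[507.136, 0.0, 322.6572], [0.0, 507.136, 241.9653], [0.0, 0.0, 1.0]], 'world_from_camera': [[-0.9963, -0.0425, 0.0746, 0
[... 264 characters left out ...]
)]
rack [([317.0, 282.0], 0.93)]
bay_left [([332.0, 296.0], 0.9)]
bay_right [([281.0, 291.0], 0.63)]
bay_middle [([307.0, 287.0], 0.77)]
oil_bottle [([420.0, 344.0], 0.66)]
{'camera_matrix': array([[423.53524985,   0.        , 309.76299976],
       [  0.        , 423.53524985, 240.61045044],
       [  0.        ,   0.        ,   1.        ]]), 'mount': array([[ 2.22441283e-04,  3.04469955e-01, -9.52521914e-01,
        -1.42946236e-01],
       [ 9.99999966e-01,  6.19522336e-05,  2.53331567e-04,
        -3.57313389e-04],
       [ 1.36142711e-04, -9.52521938e-01, -3.04469931e-01,
        -7.65510697e-02],
       [ 0.00000000e+00,  0.00000000e+00,  0.00000000e+00,
         1.00000000e+00]])}
1.0
```

View pics/top0.png

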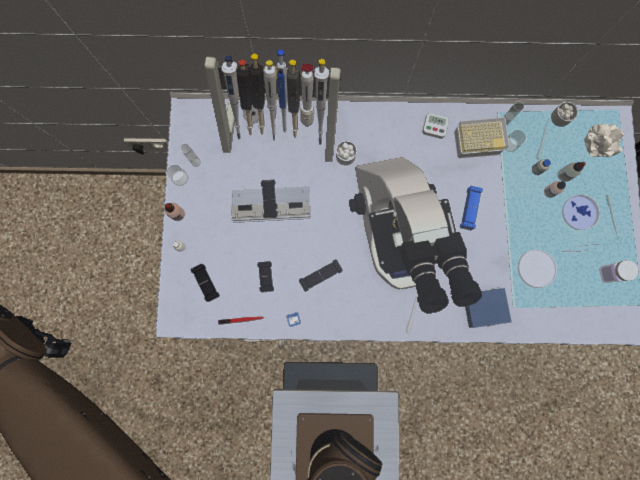

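View pics/side0.png

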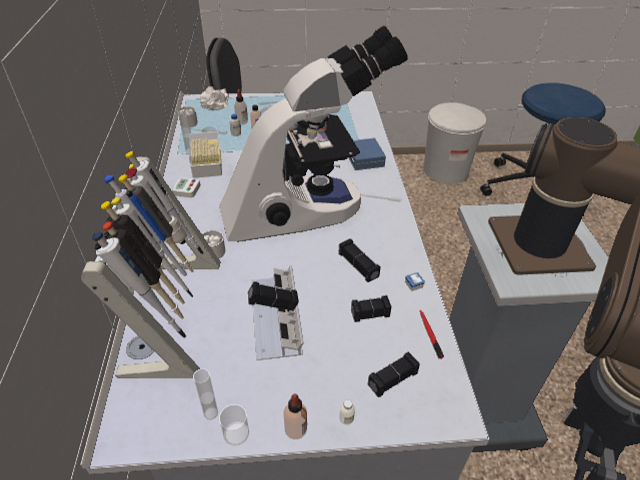

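```bash
python3 - <<'E'
from h import *
im=cv2.imread("pics/top0.png")[175:305,165:345]
cv2.imwrite("pics/topcrop.png",cv2.resize(im,None,fx=4.4,fy=4.4,interpolation=cv2.INTER_CUBIC))
im=cv2.imread("pics/side0.png")[210:410,220:450]
cv2.imwrite("pics/sidecrop.png",cv2.resize(im,None,fx=2.95,fy=2.95,interpolation=cv2.INTER_CUBIC))
E
```

```text
(no output)
```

View pics/topcrop.png

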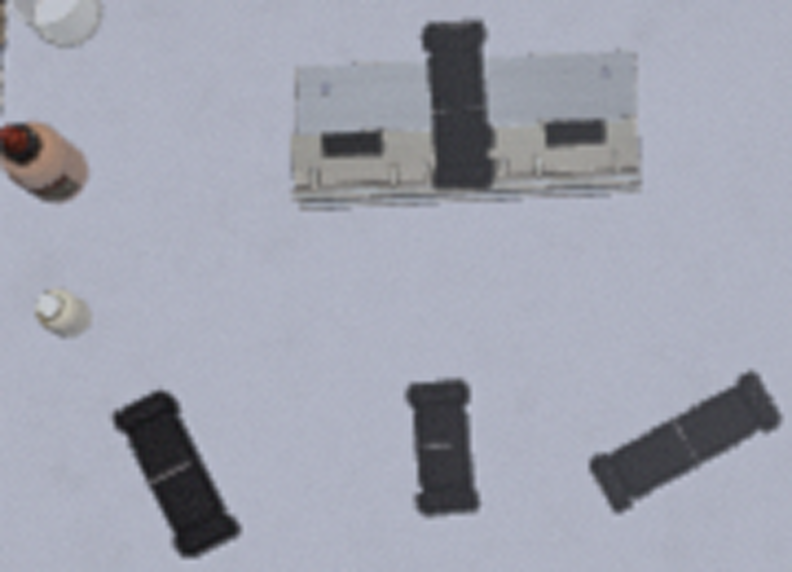

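View pics/sidecrop.png

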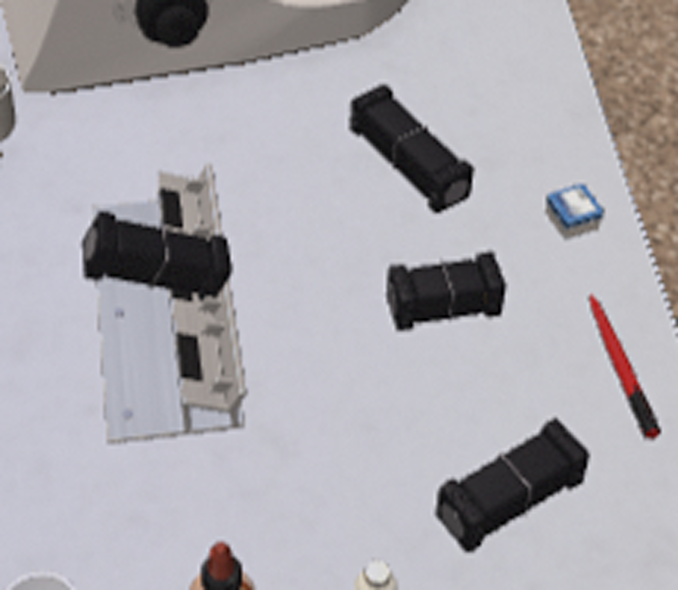

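```bash
cat >> h.py <<'E'
from scipy.optimize import minimize, least_squares
from scipy.spatial.transform import Rotation as R
C={c:optics.camera_model(c) for c in ("top","side","wrist")}
def proj(c,P,Twc=None):
    T=C[c]["world_from_camera"] if Twc is None else Twc
    P=np.atleast_2d(P); q=(P-T[:3,3])@T[:3,:3]
    q=q*[1,-1,-1]; K=C[c]["camera_matrix"]; u=q@K.T
    return u[:,:2]/u[:,2:]   # col,row
def tri(obs):  # [(cam,[row,col],Twc)]
    f=lambda P: np.concatenate([proj(c,P,T)[0]-np.array(at)[::-1] for c,at,T in obs])
    r=least_squares(f,[0.6,0.1,0.02]); return r.x,np.abs(r.fun).max()
def pts(L):
    o=[]
    for a,b,h in ((-L/2,-L/2+.013,.017),(L/2-.013,L/2,.017)):
        o.append(np.array([[x,y,z] for x in(a,b) for y in(-h,h) for z in (-h,h)]))
    h=.015;o.append(np.array([[x,y,z] for x in(-L/2,L/2) for y in(-h,h) for z in (-h,h)]))
    return o
def rend(c,L,pos,Rm,shape,Twc=None,sc=4):
    m=np.zeros((shape[0]*sc,shape[1]*sc),np.uint8)
    for p in pts(L):
        u=proj(c,p@Rm.T+pos,Twc)
        cv2.fillConvexPoly(m,cv2.convexHull(np.round((u+.5)*sc-.5).astype(np.int32)),1)
    return cv2.resize(m.astype(np.float32),(shape[1],shape[0]),interpolation=cv2.INTER_AREA)
def blob(im,at,thr=75,win=70):
    g=im.max(2); m=(g<thr).astype(np.uint8)
    n,l,s,_=cv2.connectedComponentsWithStats(m)
    r,c=np.round(at).astype(int); w=l[max(r-3,0):r+4,max(c-3,0):c+4]; w=w[w>0]
    k=np.bincount(w).argmax(); return (l==k).astype(np.float32), s[k]
def fit(obs,L,x0,z=.017):
    """obs [(cam,mask,Twc)] table case fit x,y,yaw"""
    f=lambda v: sum(np.abs(rend(c,L,np.array([v[0],v[1],z]),R.from_euler("z",v[2]).as_matrix(),m.shape,T)-m).sum()/m.sum() for c,m,T in obs)
    best=minimize(f,x0,method="Nelder-Mead",options=dict(initial_simplex=np.array([x0]+[np.array(x0)+d for d in ([.01,0,0],[0,.01,0],[0,0,.25])]),xatol=1e-4,fatol=1e-4,maxiter=150))
    return best.x,best.fun
E
python3 - <<'E'
from h import *
T=cv2.imread("pics/top0.png");S=cv2.imread("pics/side0.png")
for n,L,t,s,y in (("short",.076,(277,265),(307,372),0),("long",.112,(275,321),(260,358),-1.0),("spare",.094,(283,205),(373,394),.4)):
    mt,st_=blob(T,t);ms,ss=blob(S,s); p,_=tri([("top",t,None),("side",s,None)])
    print(n,st_,ss,p.round(3))
    for o in ([("top",mt,None)],[("side",ms,None)],[("top",mt,None),("side",ms,None)]):
        v,f=fit(o,L,[p[0],p[1],y]); print("  ",v.round(4),round(f,3))
for n,a,b in (("bl",(218,245),(332,296)),("bm",(217,271),(307,287)),("br",(216,293),(281,291)),("rc",(200,266),(298,272)),("rack",(206,272),(317,282)),("oil",(245,178),(415,346))):
    print(n,*tri([("top",a,None),("side",b,None)]))
E
```

```text
short [258 262  15  30 322] [352 296  39  26 687] [0.434 0.186 0.022]
   [0.4364 0.1845 0.1419] 0.3
   [0.4363 0.184  0.0677] 0.261
   [0.4364 0.1852 0.0895] 0.561
long [300 260  41  31 421] [339 239  41  43 770] [0.443 0.042 0.014]
   [ 0.4425  0.046  -1.0246] 0.36
   [ 0.4418  0.0425 -1.1237] 0.208
   [ 0.4422  0.0447 -1.0897] 0.584
spare [191 264  28  37 453] [ 368  352   51   45 1032] [0.418 0.34  0.019]
   [0.4209 0.3416 0.5165] 0.217
   [0.4174 0.3405 0.5611] 0.209
   [0.4193 0.3415 0.5556] 0.441
bl [0.59008699 0.24229541 0.02658767] 0.42132259099636826
bm [0.60169144 0.17391125 0.01896263] 2.750170617922265
br [0.59493493 0.11652407 0.03562393] 0.2245228837710158
rc [0.63258857 0.1845698  0.06217324] 1.1914167124779453
rack [ 0.62135749  0.17754704 -0.00339018] 2.8168777941116616
oil [0.51459238 0.41575626 0.01907103] 0.5453320384319227
```

```bash
cat >> h.py <<'E'
def tool():
    s=st(); return np.array(s["eef_pos"]),R.from_quat(s["tcp_rot"]).as_matrix()
def wristT():
    p,M=tool(); T=np.eye(4);T[:3,:3]=M;T[:3,3]=p; return T@C["wrist"]["mount"]
def tyaw():  # yaw of tool y axis in world
    p,M=tool(); return np.arctan2(M[1,1],M[0,1])
def togo(target,yaw=None):
    """world target of TCP -> tool cm ; yaw target of the tool y axis (jaw) """
    p,M=tool(); d=M.T@(np.array(target)-p)*100
    print("tcp",p.round(4),"jaw yaw",round(tyaw(),4),"shift cm (before turning)",d.round(2))
    if yaw is not None:
        # tool x down: +turn about tool x = -yaw about world z
        dy=(yaw-tyaw()+np.pi)%(2*np.pi)-np.pi
        a=-dy; print("turn",round(a,3)); 
        for k in(-1,1): print("  j6 alt", k)
E
python3 - <<'E'
from h import *
p,M=tool(); print(M.round(3),tyaw())
togo([.47,.13,.23],0)
T=cv2.imread("pics/top0.png");S=cv2.imread("pics/side0.png")
print(T[277,255:275].max(1), S[307,345:400].max(1))
for n,L,t,s,y in (("short",.076,(277,265),(307,372),0),("long",.112,(275,321),(260,358),-1.0),("spare",.094,(283,205),(373,394),.4)):
    mt,st_=blob(T,t,120);ms,ss=blob(S,s,120)
    p,_=tri([("top",t,None),("side",s,None)])
    for o in ([("top",mt,None)],[("side",ms,None)]):
        v,f=fit(o,L,[p[0],p[1],y]); print(n,v.round(4),round(f,3))
E
```

```text
[[ 0.     0.427  0.904]
 [-0.     0.904 -0.427]
 [-1.    -0.     0.   ]] 1.1299741008227795
tcp [0.288  0.6105 0.2313] jaw yaw 1.13 shift cm (before turning) [  0.13 -35.69  36.96]
turn 1.13
  j6 alt -1
  j6 alt 1
[193 194 194 189 123  58  61  62  65  64  64  63  62  62  60  60  99 188
 198 194] [205 206 207 208 209 216  95  82  51  38  50  48  53  42  35  30  40  48
  48  48  47  47  46  48  43  44  44  91  53  43  43  45  43  42  41  40
  39  38  36  28  26  41  40  34  33  18 132 204 207 206 206 205 205 205
 206]
short [0.4376 0.1855 0.1165] 0.092
short [0.4372 0.1846 0.1121] 0.153
long [ 0.4433  0.044  -1.0493] 0.084
long [ 0.4418  0.0437 -1.0838] 0.13
spare [0.42   0.3414 0.5121] 0.096
spare [0.4186 0.3409 0.5449] 0.132
```

Request:
arm_command([
  [[0, -3.76, 4.0, 0], [0, -3.76, 4.0, 0], [0, -3.76, 4.0, 0], [0, -3.76, 4.0, 0], [0, -3.76, 4.0, 0], [0, -3.76, 4.0, 0], [0, -3.76, 4.0, 0], [0, -3.76, 4.0, 0], [0, -3.76, 4.0, 0], [0, 0, 0, -0.147], [0, 0, 0, -0.147], [0, 0, 0, -0.147], [0, 0, 0, 0]],
])

```text
time: 2.62
eef_pos: [0.4692, 0.1508, 0.2315]
tcp_rot: [0.001, 0.707, -0.001, 0.707]
contact_force: [0.3, 0.7, 1.2]
opening: 1.002
```

```bash
python3 - <<'E'
from h import *
s=st(); print(s["time"],np.round(s["eef_pos"],4),np.round(s["dq"],3),tyaw(),np.round(s["wrist_torque"],3),np.round(s["contact_force"],2))
T=wristT(); im=optics.read_camera("wrist"); cv2.imwrite("pics/w1.png",im); np.save("w1.npy",T)
for q in ["short_case","long_case","bay_left","bay_right","bay_middle","racked_case"]:
    print(q,[(np.round(d["at"],1).tolist(),round(d["conf"],2)) for d in optics.place_of("wrist",q)][:4])
E
```

```text
2.625 [0.4692 0.1508 0.2315] [ 0.001 -0.     0.001 -0.     0.001  0.04 ] 1.5691825433606779 [ 0.004 -0.006 -0.035] [0.3  0.68 1.2 ]
short_case [([160.0, 352.2], 0.57)]
long_case [([170.2, 180.1], 0.74)]
bay_left [([332.2, 407.7], 0.91)]
bay_right [([343.3, 266.9], 0.71), ([332.7, 407.4], 0.3)]
bay_middle [([335.8, 338.1], 0.89)]
racked_case [([393.0, 339.4], 0.98)]
```

View pics/w1.png

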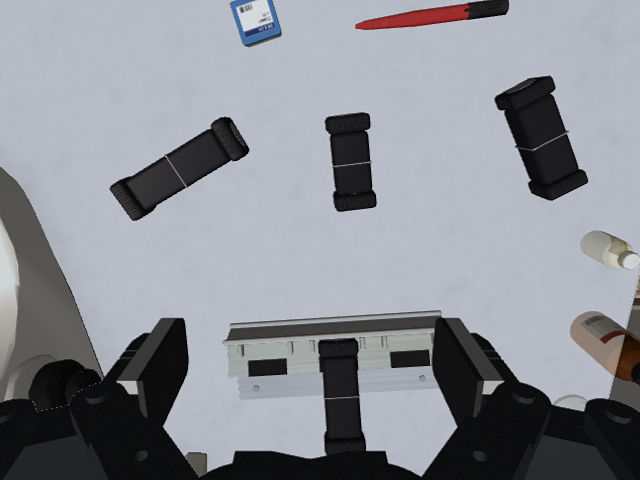

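```bash
python3 - <<'E'
from h import *
W=cv2.imread("pics/w1.png"); Tw=np.load("w1.npy")
T=cv2.imread("pics/top0.png");S=cv2.imread("pics/side0.png")
for n,L,t,s,w,x0 in (("short",.076,(277,265),(307,372),(180,352),[.4375,.185,.113]),("long",.112,(275,321),(260,358),(180,190),[.4425,.044,-1.06])):
    mw,sw=blob(W,w,120); print(sw)
    v,f=fit([("wrist",mw,Tw)],L,x0); print(n,"wrist",v.round(4),round(f,3))
    v,f=fit([("wrist",mw,Tw),("top",blob(T,t,120)[0],None),("side",blob(S,s,120)[0],None)],L,x0); print(n,"all",v.round(4),round(f,3))
ob={"top":{1:(218,245),0:(217,271),-1:(216,293)},"side":{1:(332,296),0:(307,287),-1:(281,291)},"wrist":{1:(332.2,407.7),0:(335.8,338.1),-1:(343.3,266.9)}}
def f(v,cs):
    r=[]
    for c in cs:
        for k,at in ob[c].items():
            P=[v[0]-np.sin(v[2])*.066*k,v[1]+np.cos(v[2])*.066*k,.024]
            r+=list(proj(c,P,Tw if c=="wrist" else None)[0]-np.array(at)[::-1])
    return np.array(r)
for cs in (("wrist",),("top",),("side",),("top","side","wrist")):
    q=least_squares(f,[.595,.178,0],args=(cs,),loss="soft_l1"); print(cs,q.x.round(4),f(q.x,cs).round(1).tolist())
crop=cv2.resize(W[300:480,200:470],None,fx=2.9,fy=2.9,interpolation=cv2.INTER_CUBIC); cv2.imwrite("pics/w1c.png",crop)
E
```

```text
[ 325  112   52  100 3801]
short wrist [0.4371 0.1833 0.1178] 0.051
short all [0.4372 0.1838 0.1263] 0.358
[ 110  117  139  104 5578]
long wrist [ 0.4427  0.0419 -1.0495] 0.044
long all [ 0.4424  0.0432 -1.0571] 0.298
('wrist',) [0.5996 0.1753 0.0874] [0.2, -0.4, -0.8, 1.5, 0.4, -0.5]
('top',) [0.5932 0.1776 0.0568] [-0.2, 0.0, -1.0, -0.0, 2.2, -0.0]
('side',) [0.5941 0.1743 0.036 ] [-0.6, 0.1, 5.8, -1.1, -0.6, 1.0]
('top', 'side', 'wrist') [0.5982 0.1754 0.078 ] [0.7, -1.3, -0.1, -1.9, 3.0, -2.4, -1.2, 0.5, 3.8, -0.6, -3.8, 1.6, 0.4, -1.1, -0.7, 0.2, 0.4, -2.4]
```

View pics/w1c.png

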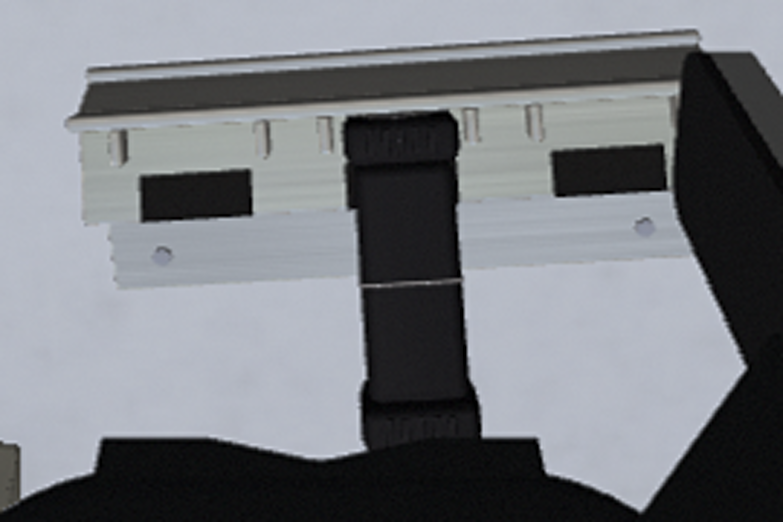

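```bash
cat >> h.py <<'E'
def unproj(c,uv,z,T=None):
    T=C[c]["world_from_camera"] if T is None else T
    K=C[c]["camera_matrix"]; d=np.linalg.inv(K)@[uv[0],uv[1],1]; d=T[:3,:3]@(d*[1,-1,-1])
    return T[:3,3]+d*(z-T[2,3])/d[2]
E
python3 - <<'E'
from h import *
Tw=np.load("w1.npy")
u=lambda x,y,z:unproj("wrist",(200+x/2.9-.3,300+y/2.9-.3),z,Tw)
def yaw(a,b): d=b-a; return np.arctan2(-d[0],d[1])
for a,b,z in (((88,70),(700,33),.0),((88,70),(700,33),.01),((72,127),(680,84),.0403),((83,222),(675,190),.037),((140,177),(665,146),.033),((140,220),(665,190),.037)):
    A,B=u(*a,z),u(*b,z); print(z,A.round(4),B.round(4),"yaw",yaw(A,B).round(4),"len",np.linalg.norm(A-B).round(4))
E
```

```text
0.0 [0.5985 0.0705 0.    ] [0.5848 0.2782 0.    ] yaw 0.066 len 0.2081
0.01 [0.593  0.0726 0.01  ] [0.5796 0.2747 0.01  ] yaw 0.066 len 0.2026
0.0403 [0.5961 0.0729 0.0403] [0.5813 0.2599 0.0403] yaw 0.0786 len 0.1875
0.037 [0.6328 0.0735 0.037 ] [0.6212 0.2627 0.037 ] yaw 0.0617 len 0.1895
0.033 [0.6188 0.0919 0.033 ] [0.6076 0.2594 0.033 ] yaw 0.0666 len 0.1679
0.037 [0.6321 0.0919 0.037 ] [0.6212 0.2595 0.037 ] yaw 0.0653 len 0.168
```

Request:
arm_command([
  [[4.0, -2.15, -1.0, 0], [4.0, -2.15, -1.0, 0], [4.0, -2.15, -1.0, 0], [4.0, -2.15, -1.0, 0], [0, 0, 0, 0.1757], [0, 0, 0, 0.1757], [0, 0, 0, 0.1757], [0, 0, 0, 0.1757], [0, 0, 0, 0.1757], [0, 0, 0, 0.1757], [0, 0, 0, 0]],
], grip=5.5, grip_force=30)

```text
time: 4.35
eef_pos: [0.4293, 0.0648, 0.0714]
tcp_rot: [0.355, 0.611, -0.355, 0.612]
contact_force: [-0.3, -0.2, -0.1]
opening: 0.641
```

```bash
python3 - <<'E'
from h import *
s=st(); print(s["time"],s["opening"],np.round(s["qpos"],3)); togo([.4296,.065,.003],.516)
T=wristT(); im=optics.read_camera("wrist"); cv2.imwrite("pics/w2.png",im); np.save("w2.npy",T)
E
```

```text
4.35 0.6410674015079609 [-0.085 -0.049  2.268 -0.     0.922 -0.603]
tcp [0.4293 0.0648 0.0714] jaw yaw 0.5185 shift cm (before turning) [ 6.84  0.03 -0.  ]
turn 0.003
  j6 alt -1
  j6 alt 1
```

View pics/w2.png

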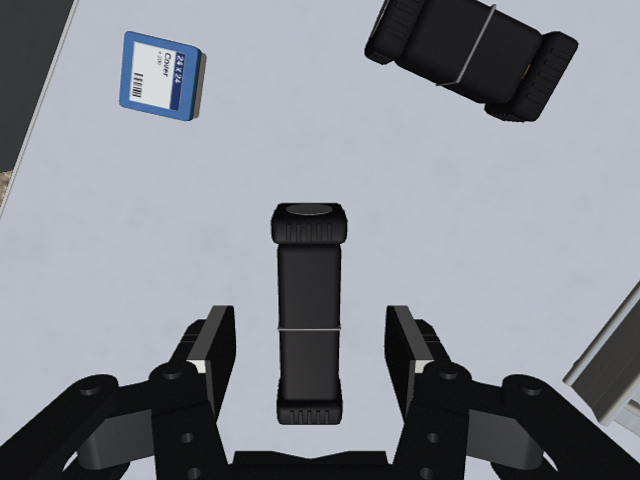

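```bash
python3 - <<'E'
from h import *
Tw=np.load("w2.npy"); im=cv2.imread("pics/w2.png")
print(proj("wrist",[.4293,.0648,.034],Tw))
m,s=blob(im,(280,310),110); print(s)
v,f=fit([("wrist",m,Tw)],.112,[.4424,.0425,-1.055]); print(v.round(4),f)
E
```

```text
[[308.8091872  279.72736761]]
[ 271  203   77  126 8280]
[ 0.443   0.0416 -1.0402] 0.7901721000671387
```

Request:
arm_command([
  [[2.8, 0, 0, 0], [2.8, 0, 0, 0], [1.2, 0, 0, 0], [0, 0, 0, 0]],
])

```text
time: 4.9
eef_pos: [0.4286, 0.0648, 0.0028]
tcp_rot: [0.355, 0.612, -0.356, 0.611]
contact_force: [0.0, 0.4, -0.2]
opening: 0.645
```

Request:
arm_command([
  [[0, 0, 0, 0], [0, 0, 0, 0], [0, 0, 0, 0], [0, 0, 0, 0]],
], grip=2.0, grip_force=40)

```text
time: 5.4
eef_pos: [0.4304, 0.0647, 0.0045]
tcp_rot: [0.356, 0.61, -0.355, 0.612]
contact_force: [-1.1, -0.3, 5.8]
opening: 0.346
```

```bash
cat >> h.py <<'E'
def feel():
    s=st(); p,M=tool(); print("t",s["time"],"tcp",p.round(4),"open",round(s["opening"]*85.4,1),"yaw",round(tyaw(),3),"F",np.round(s["contact_force"],2),"T tool",(M.T@np.array(s["wrist_torque"])).round(3))
E
python3 -c "
from h import *
feel()"
```

```text
t 5.4 tcp [0.4304 0.0647 0.0045] open 29.5 yaw 0.517 F [-1.09 -0.33  5.81] T tool [ 0.023  0.049 -0.153]
```

Request:
arm_command([
  [[-1.0, 0, 0, 0], [-1.5, 0, 0, 0], [-1.5, 0, 0, 0], [0, 0, 0, 0], [0, 0, 0, 0]],
])

```text
time: 6.02
eef_pos: [0.429, 0.0648, 0.0433]
tcp_rot: [0.356, 0.611, -0.356, 0.611]
contact_force: [-0.4, 0.4, -2.1]
opening: 0.343
```

```bash
python3 - <<'E'
from h import *
feel(); T=wristT(); im=optics.read_camera("wrist"); cv2.imwrite("pics/w3.png",im); np.save("w3.npy",T); feel()
im=optics.read_camera("side"); cv2.imwrite("pics/s3.png",cv2.resize(im[180:380,250:480],None,fx=3,fy=3)); feel()
E
```

```text
t 6.025 tcp [0.429  0.0648 0.0433] open 29.3 yaw 0.517 F [-0.39  0.4  -2.09] T tool [-0.016 -0.003  0.034]
t 6.075 tcp [0.4287 0.0648 0.043 ] open 29.4 yaw 0.517 F [ 0.03  0.03 -2.37] T tool [ 0.04  -0.002 -0.031]
t 6.125 tcp [0.4286 0.0648 0.0428] open 29.3 yaw 0.517 F [ 0.09  0.24 -1.86] T tool [0.041 0.042 0.002]
```

View pics/s3.png

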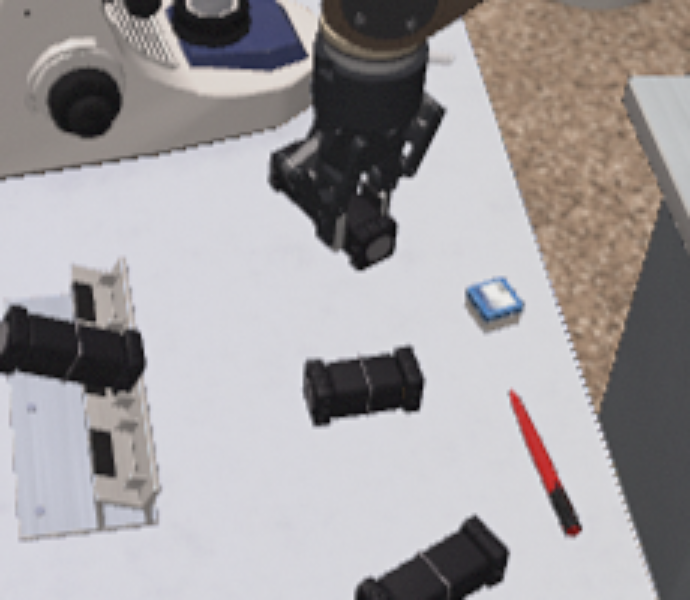

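View pics/w3.png

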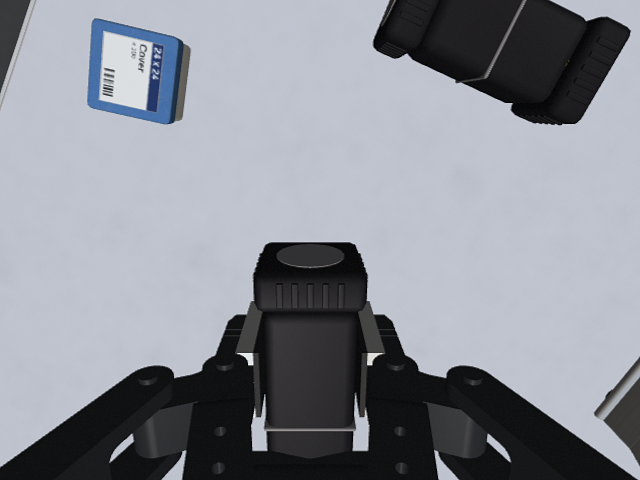

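Request:
arm_command([
  [[-1.5, 0, 0, -0.16], [-1.5, 0, 0, -0.16], [-1.0, 0, 0, -0.16], [0, 0, 0, -0.16], [0, 0, 0, -0.16], [0, 0, 0, -0.16], [0, 0, 0, -0.16], [0, 0.8, 3.18, 0], [0, 0.8, 3.18, 0], [0, 0.8, 3.18, 0], [0, 0.8, 3.18, 0], [0, 0, 0, 0]],
])

```text
time: 7.62
eef_pos: [0.5554, 0.1055, 0.0828]
tcp_rot: [-0.024, 0.707, 0.024, 0.707]
contact_force: [-0.2, -0.1, -2.1]
opening: 0.344
```

```bash
python3 - <<'E'
from h import *
feel(); togo([.5535,.1058,.043],1.637)
T=wristT(); im=optics.read_camera("wrist"); cv2.imwrite("pics/w4.png",im); np.save("w4.npy",T); feel()
im=optics.read_camera("side"); cv2.imwrite("pics/s4.png",cv2.resize(im[200:380,220:450],None,fx=3,fy=3)); feel()
E
```

```text
t 7.625 tcp [0.5554 0.1055 0.0828] open 29.3 yaw 1.637 F [-0.15 -0.08 -2.06] T tool [-0.018  0.015 -0.004]
tcp [0.5554 0.1055 0.0828] jaw yaw 1.6374 shift cm (before turning) [ 3.98  0.05 -0.19]
turn 0.0
  j6 alt -1
  j6 alt 1
t 7.675 tcp [0.5538 0.1052 0.0823] open 29.6 yaw 1.637 F [-0.24  0.49 -2.63] T tool [-0.052  0.053  0.075]
t 7.725 tcp [0.5529 0.1051 0.0821] open 29.4 yaw 1.637 F [-0.28 -0.82 -1.43] T tool [-0.014  0.032 -0.003]
```

View pics/w4.png

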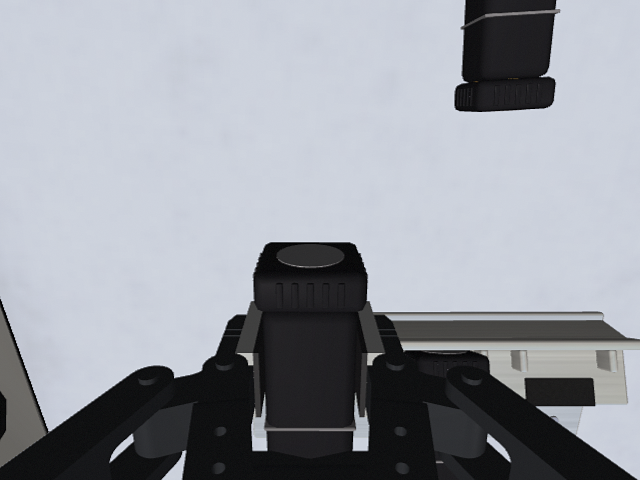

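View pics/s4.png

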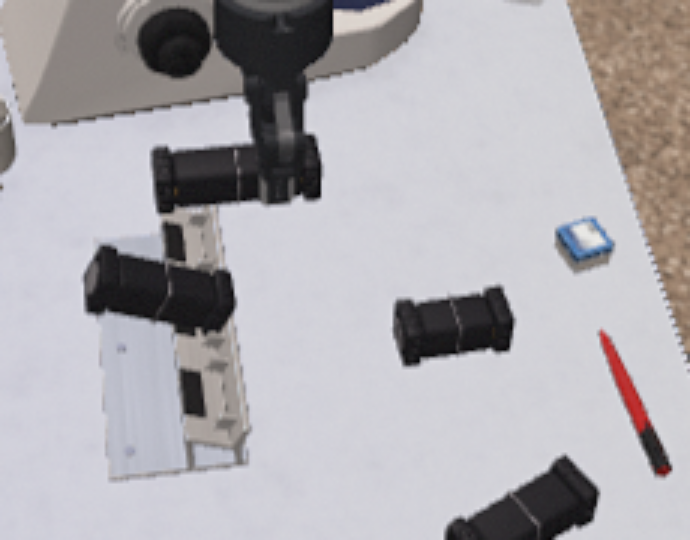

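Request:
arm_command([
  [[1.8, 0, 0, 0], [1.8, 0, 0, 0], [0.4, 0, 0, 0], [0.35, 0, 0, 0], [0.35, 0, 0, 0]],
], grip_force=20)

```text
time: 8.35
eef_pos: [0.5533, 0.1051, 0.0381]
tcp_rot: [-0.024, 0.708, 0.023, 0.706]
contact_force: [-10.8, -0.2, 13.7]
opening: 0.346
```

```bash
python3 - <<'E'
from h import *
feel()
im=optics.read_camera("side"); cv2.imwrite("pics/s5.png",cv2.resize(im[200:380,220:450],None,fx=3,fy=3)); feel()
E
```

```text
t 8.35 tcp [0.5533 0.1051 0.0381] open 29.5 yaw 1.637 F [-10.83  -0.24  13.67] T tool [ 0.028  1.088 -0.05 ]
t 8.4 tcp [0.5532 0.105  0.0377] open 28.9 yaw 1.637 F [-8.32 -0.99 11.76] T tool [ 0.04   0.828 -0.097]
```

View pics/s5.png

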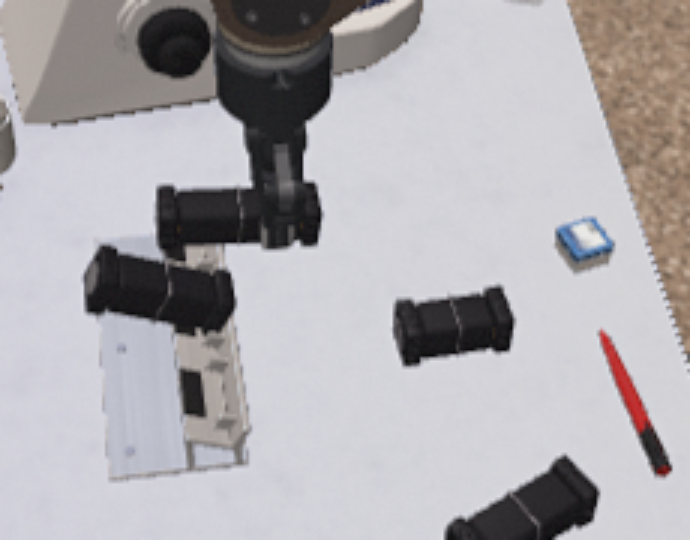

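Request:
arm_command([
  [[-1.2, 0, 0, 0], [0, 0, 1.6, 0], [0.6, 0, 0, 0], [0.5, 0, 0, 0], [0.4, 0, 0, 0], [0.3, 0, 0, 0], [0, 0, 0, 0]],
])

```text
time: 9.28
eef_pos: [0.5696, 0.1062, 0.0346]
tcp_rot: [-0.024, 0.708, 0.023, 0.706]
contact_force: [-13.5, -1.4, 24.0]
opening: 0.344
```

```bash
python3 - <<'E'
from h import *
feel()
im=optics.read_camera("side"); cv2.imwrite("pics/s6.png",cv2.resize(im[200:380,220:450],None,fx=3,fy=3)); feel()
E
```

```text
t 9.275 tcp [0.5696 0.1062 0.0346] open 29.4 yaw 1.638 F [-13.55  -1.42  24.04] T tool [ 0.089  1.567 -0.112]
t 9.325 tcp [0.5696 0.1061 0.0346] open 29.3 yaw 1.638 F [-14.03  -1.86  23.52] T tool [ 0.04   1.642 -0.114]
```

View pics/s6.png

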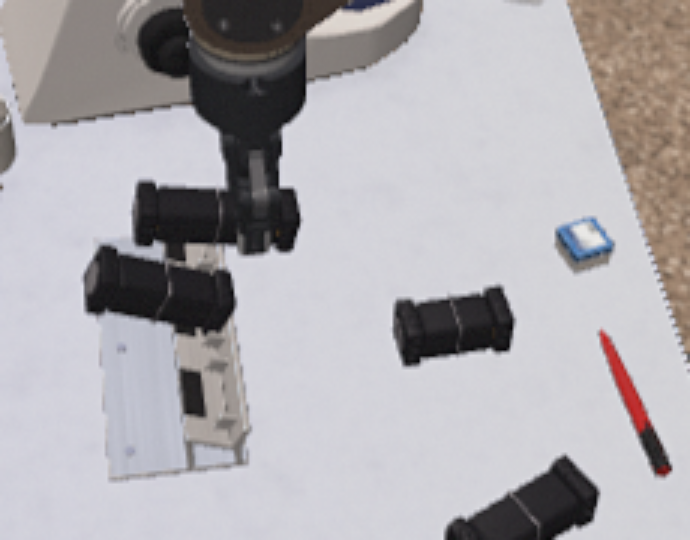

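Request:
arm_command([
  [[0.3, 0, -0.1, 0], [0.3, 0, -0.1, 0], [0.3, 0, 0, 0], [0, 0, 0, 0]],
])

```text
time: 9.82
eef_pos: [0.5696, 0.1061, 0.0267]
tcp_rot: [-0.024, 0.706, 0.023, 0.708]
contact_force: [-10.8, -2.2, 24.7]
opening: 0.344
```

```bash
python3 - <<'E'
from h import *
feel()
im=optics.read_camera("side"); cv2.imwrite("pics/s7r.png",im);cv2.imwrite("pics/s7.png",cv2.resize(im[200:380,220:450],None,fx=3,fy=3)); feel()
E
```

```text
t 9.825 tcp [0.5696 0.1061 0.0267] open 29.4 yaw 1.637 F [-10.76  -2.2   24.72] T tool [-0.     1.226 -0.041]
t 9.875 tcp [0.5697 0.1061 0.0267] open 29.4 yaw 1.637 F [-11.42  -1.72  26.07] T tool [-0.06   1.118 -0.044]
```

View pics/s7.png

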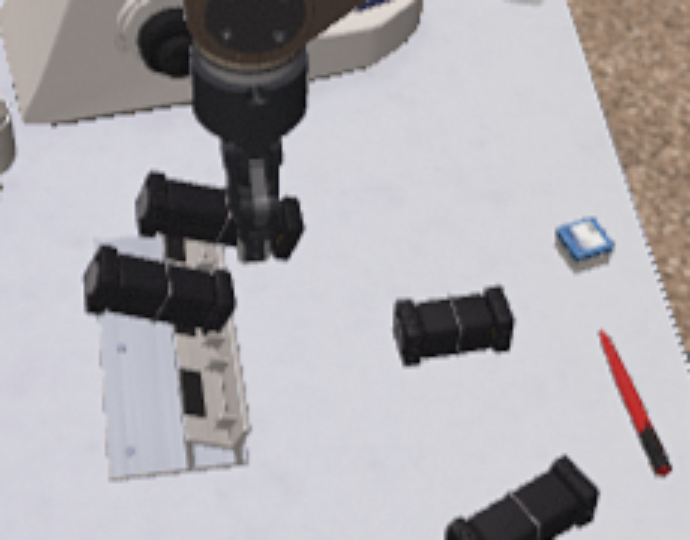

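Request:
arm_command([
  [[-2.0, 0, 0, 0], [-2.0, 0, 0, 0], [-1.5, 0, 0, 0], [0, 0, 0, 0]],
], grip_force=40)

```text
time: 10.38
eef_pos: [0.569, 0.1061, 0.0779]
tcp_rot: [-0.023, 0.706, 0.023, 0.708]
contact_force: [0.4, -0.1, -1.9]
opening: 0.346
```

```bash
python3 - <<'E'
from h import *
feel(); T=wristT(); im=optics.read_camera("wrist"); cv2.imwrite("pics/w8.png",im); np.save("w8.npy",T)
s=tool(); np.save("tp8.npy",s[0])
im=optics.read_camera("side"); cv2.imwrite("pics/s8r.png",im); cv2.imwrite("pics/s8.png",cv2.resize(im[200:330,220:380],None,fx=4,fy=4,interpolation=cv2.INTER_CUBIC)); feel()
E
```

```text
t 10.375 tcp [0.569  0.1061 0.0779] open 29.5 yaw 1.637 F [ 0.38 -0.12 -1.92] T tool [ 0.051 -0.03   0.002]
t 10.475 tcp [0.5676 0.106  0.0759] open 29.8 yaw 1.637 F [-0.19 -0.73 -2.11] T tool [0.035 0.01  0.003]
```

View pics/s8.png

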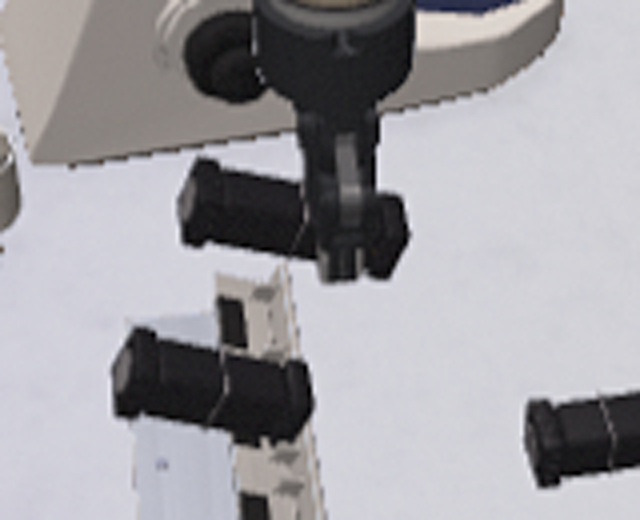

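View pics/w8.png

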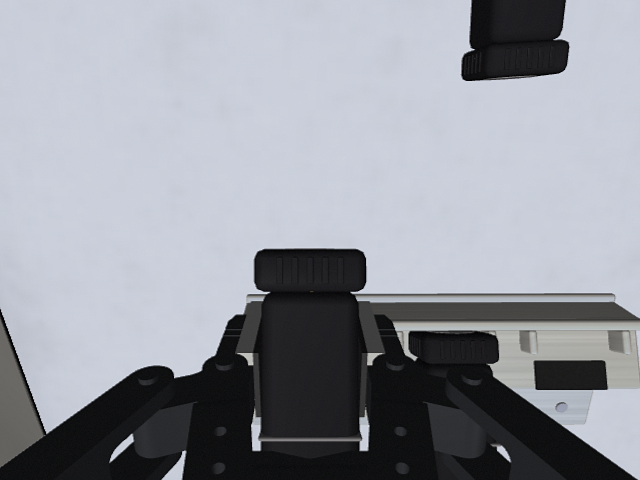

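```bash
python3 - <<'E'
from h import *
Mt=C["wrist"]["mount"]
def model(v,L=.112):
    th,cx,cz=v  # tool x down, z forward(light). heavy end at -z. axis dir a (z fwd, up => -x)
    a=np.array([-np.sin(th),0,np.cos(th)]); n=np.array([-np.cos(th),0,-np.sin(th)])
    c=np.array([cx,0,cz]); P=lambda s,h:c+a*(s-L/2)+n*h
    pts=[P(0,.017),P(.013,.017),P(L/2,.0155)]
    return proj("wrist",np.array(pts),Mt)
def f(v,rows): return model(v)[:,1]-rows
for rows in ([251,292,438],[249,291,439],[252,293,438]):
    r=least_squares(f,[.4,-.012,.027],args=(rows,),x_scale=[.1,.01,.01]); 
    print(r.x.round(4),np.degrees(r.x[0]),abs(r.fun).max(), model(r.x).round(1).tolist())
    th,cx,cz=r.x
    # widths
    a=np.array([-np.sin(th),0,np.cos(th)]); n=np.array([-np.cos(th),0,-np.sin(th)]); c=np.array([cx,0,cz])
    for s,h,w in ((0,.017,.017),(.056,.0155,.0155)):
        p=c+a*(s-.056)+n*h; print((proj("wrist",p+[0,w,0],Mt)-proj("wrist",p-[0,w,0],Mt))[0,0])
# check level case pic w3
E
```

```text
[ 0.5023 -0.0275  0.0246] 28.778980392037287 1.1368683772161603e-13 [[312.7, 251.0], [312.7, 292.0], [312.9, 438.0]]
106.73061108996336
104.50034932848973
[ 0.4769 -0.0287  0.0233] 27.323948598813224 5.684341886080802e-14 [[312.7, 249.0], [312.8, 291.0], [312.9, 439.0]]
109.21063432480946
105.89784484270251
[ 0.4881 -0.0266  0.0251] 27.968607930412833 2.2737367544323206e-13 [[312.7, 252.0], [312.7, 293.0], [312.8, 438.0]]
106.58725967699615
103.70487328138051
```

```bash
python3 - <<'E'
from h import *
Tw=np.load("w1.npy"); F=np.array([.599,.175]);X=np.array([.9978,.066]);Y=np.array([-.066,.9978])
u=lambda x,y,z:unproj("wrist",(200+x/2.9-.3,300+y/2.9-.3),z,Tw)[:2]
for n,a,b,z in (("Rpad low",(140,177),(251,171),.0328),("Rpad up",(143,220),(251,214),.039),("Lpad low",(552,153),(664,146),.0328),("Rcheek",(110,148),(270,140),.034)):
    A=(u(*a,z)+u(*b,z))/2-F; print(n,(A@X*1000).round(1),(A@Y*1000).round(1),np.linalg.norm(u(*a,z)-u(*b,z)))
# left bay also in w8
Tw=np.load("w8.npy")
for uv,z in (((535,361),.0328),((606,361),.0328),((535,389),.039),((606,389),.039)):
    A=unproj("wrist",uv,z,Tw)[:2]-F; print((A@X*1000).round(1),(A@Y*1000).round(1))
E
```

```text
Rpad low 14.5 -66.4 0.03575884005961763
Rpad up 26.3 -66.4 0.034593853033329014
Lpad low 14.4 65.6 0.0355799806992626
Rcheek 2.7 -66.8 0.050906629947289415
13.7 47.7
13.6 84.0
26.0 46.5
25.9 82.5
```

Request:
arm_command([
  [[0, 0.03, 2.7, 0], [0, 0.04, 2.7, 0], [1.3, 0, 0, 0], [1.0, 0, 0, 0], [0.5, 0, 0, 0], [0, 0, 0, 0]],
])

```text
time: 11.22
eef_pos: [0.6207, 0.1104, 0.0475]
tcp_rot: [-0.023, 0.707, 0.023, 0.706]
contact_force: [-0.3, 0.6, -2.3]
opening: 0.342
```

```bash
python3 - <<'E'
from h import *
feel(); togo([.622,.1103,.0406],1.637)
T=wristT(); im=optics.read_camera("wrist"); cv2.imwrite("pics/w9.png",im)
im=optics.read_camera("side"); cv2.imwrite("pics/s9.png",cv2.resize(im[200:330,200:360],None,fx=4,fy=4,interpolation=cv2.INTER_CUBIC)); feel()
E
```

```text
t 11.225 tcp [0.6207 0.1104 0.0475] open 29.2 yaw 1.637 F [-0.26  0.56 -2.26] T tool [ 0.02  -0.009  0.036]
tcp [0.6207 0.1104 0.0475] jaw yaw 1.6369 shift cm (before turning) [ 0.69 -0.02  0.13]
turn -0.0
  j6 alt -1
  j6 alt 1
t 11.325 tcp [0.6211 0.1104 0.0478] open 29.6 yaw 1.637 F [-0.51  0.45 -3.4 ] T tool [0.019 0.051 0.002]
```

View pics/s9.png

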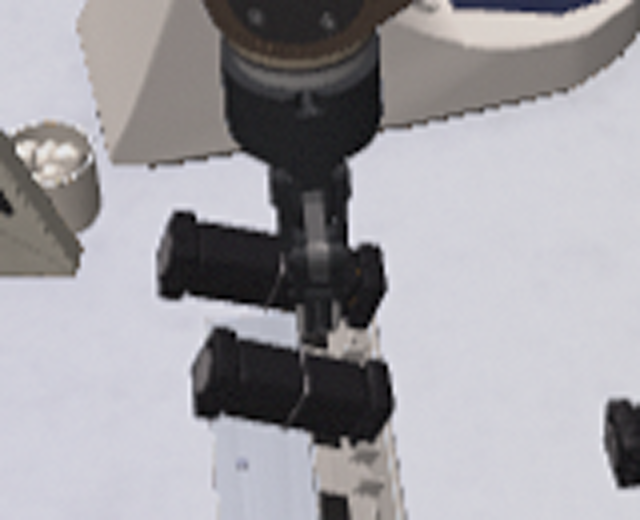

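View pics/w9.png

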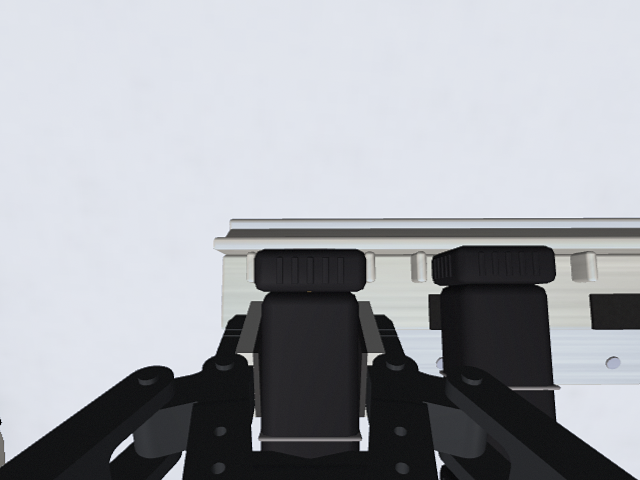

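Request:
arm_command([
  [[0.4, 0, 0.05, 0], [0.3, 0, 0, 0], [0, 0, 0, 0]],
])

```text
time: 11.7
eef_pos: [0.6228, 0.1103, 0.0413]
tcp_rot: [-0.023, 0.706, 0.023, 0.707]
contact_force: [0.3, 1.0, -2.0]
opening: 0.347
```

Request:
arm_command([
  [[0.2, 0, 0, 0], [0, 0, 0, 0]],
])

```text
time: 11.95
eef_pos: [0.6233, 0.1103, 0.04]
tcp_rot: [-0.023, 0.706, 0.023, 0.708]
contact_force: [3.1, 0.4, -0.8]
opening: 0.348
```

Request:
arm_command([
  [[0.2, 0, 0.1, 0], [0, 0, 0, 0]],
])

```text
time: 12.2
eef_pos: [0.6241, 0.1104, 0.0382]
tcp_rot: [-0.023, 0.706, 0.023, 0.707]
contact_force: [1.6, -0.0, 3.2]
opening: 0.343
```

```bash
python3 - <<'E'
from h import *
feel()
im=optics.read_camera("side"); cv2.imwrite("pics/s10.png",cv2.resize(im[200:330,200:360],None,fx=4,fy=4,interpolation=cv2.INTER_CUBIC)); feel()
E
```

```text
t 12.2 tcp [0.6241 0.1104 0.0382] open 29.3 yaw 1.637 F [ 1.59 -0.05  3.2 ] T tool [-0.087 -0.342 -0.024]
t 12.25 tcp [0.6241 0.1104 0.0382] open 29.4 yaw 1.637 F [2.17 0.39 2.46] T tool [-0.027 -0.357  0.031]
```

View pics/s10.png

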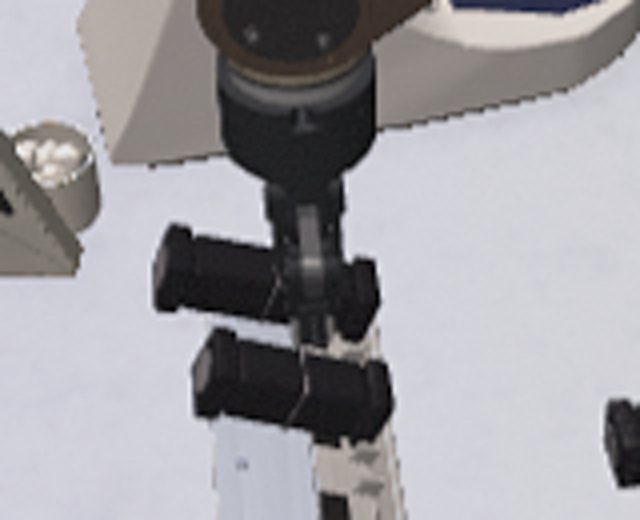

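Request:
arm_command([
  [[0, 0, 0, 0], [0, 0, 0, 0], [0, 0, 0, 0]],
], grip=4.6)

```text
time: 12.62
eef_pos: [0.6224, 0.1104, 0.0365]
tcp_rot: [-0.023, 0.707, 0.023, 0.706]
contact_force: [-0.1, -0.7, 0.1]
opening: 0.54
```

```bash
python3 - <<'E'
from h import *
feel()
im=optics.read_camera("wrist"); cv2.imwrite("pics/w11.png",im)
im=optics.read_camera("side"); cv2.imwrite("pics/s11.png",cv2.resize(im[200:330,200:360],None,fx=4,fy=4,interpolation=cv2.INTER_CUBIC)); feel()
E
```

```text
t 12.625 tcp [0.6224 0.1104 0.0365] open 46.1 yaw 1.637 F [-0.07 -0.75  0.09] T tool [ 0.005 -0.007 -0.05 ]
t 12.725 tcp [0.6228 0.1104 0.0369] open 45.9 yaw 1.637 F [-0.12  0.52  0.08] T tool [-0.039  0.014  0.022]
```

View pics/s11.png

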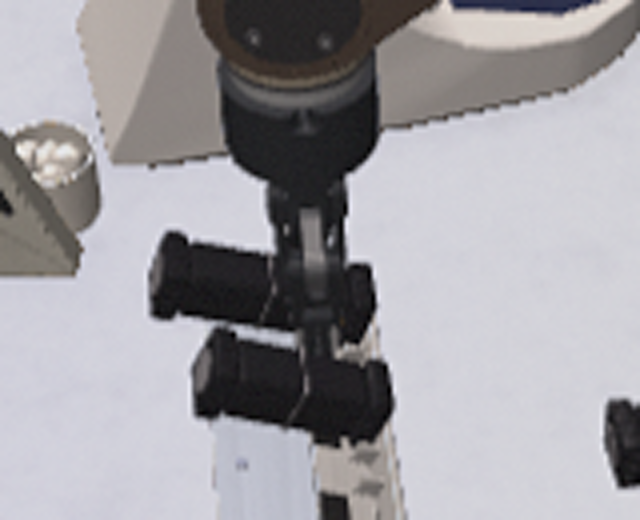

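View pics/w11.png

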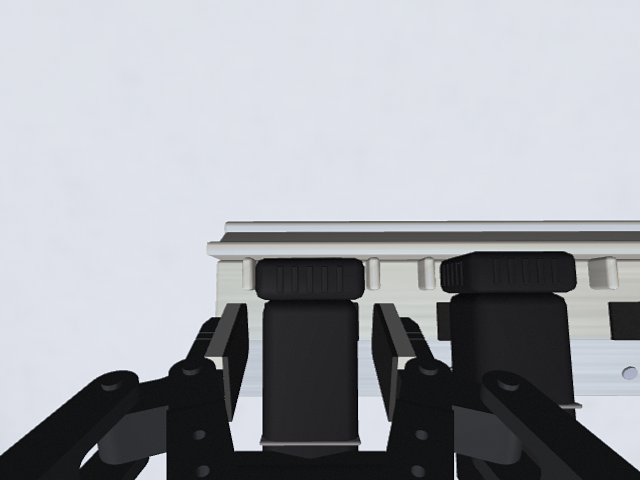

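Request:
arm_command([
  [[-2.5, 0, 0, 0], [-3.0, 0, 0, 0], [-2.5, 0, 0, 0], [0, 1.7, -3.81, 0], [0, 1.7, -3.81, 0], [0, 1.7, -3.81, 0], [0, 1.7, -3.81, 0], [0, 1.7, -3.81, 0], [1.5, 0, 0, -0.054], [0, 0, 0, 0]],
], grip=5.5)

```text
time: 13.98
eef_pos: [0.4263, 0.1827, 0.1015]
tcp_rot: [-0.043, 0.707, 0.042, 0.705]
contact_force: [-0.5, -0.2, -0.3]
opening: 0.647
```

```bash
python3 - <<'E'
from h import *
feel(); togo([.4273,.1826,.004],1.691)
T=wristT(); im=optics.read_camera("wrist"); cv2.imwrite("pics/w12.png",im); np.save("w12.npy",T); print(proj("wrist",[[.4372,.1838,.032],[.4273,.1826,.032]],T))
im=optics.read_camera("side"); cv2.imwrite("pics/s12.png",cv2.resize(im[200:360,200:400],None,fx=4,fy=3.7,interpolation=cv2.INTER_CUBIC)); feel()
E
```

```text
t 13.975 tcp [0.4263 0.1827 0.1015] open 55.2 yaw 1.691 F [-0.48 -0.23 -0.31] T tool [-0.043  0.04  -0.078]
tcp [0.4263 0.1827 0.1015] jaw yaw 1.6908 shift cm (before turning) [ 9.75 -0.02  0.12]
turn -0.0
  j6 alt -1
  j6 alt 1
[[311.42865926 276.18473229]
 [311.43604199 258.84863645]]
t 14.075 tcp [0.428  0.1826 0.1026] open 54.5 yaw 1.69 F [-0.23 -0.75  0.02] T tool [-0.063 -0.036 -0.015]
```

View pics/s12.png

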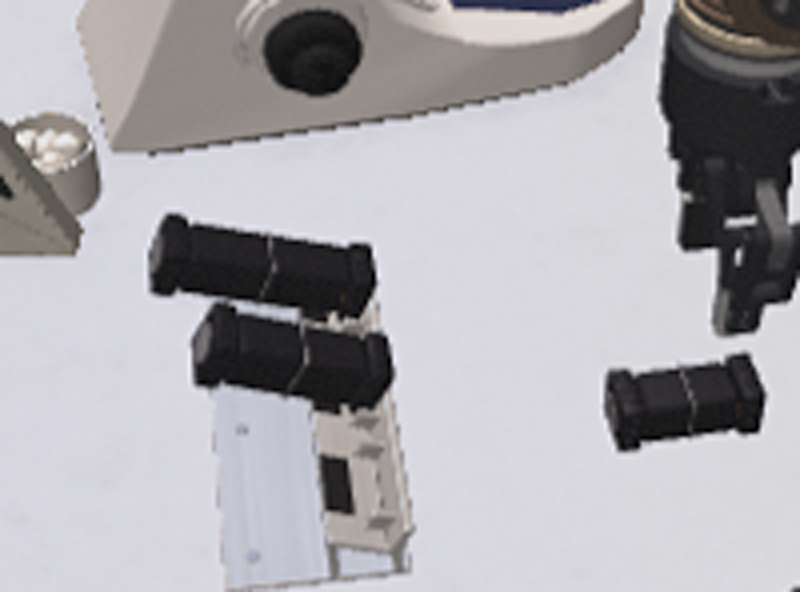

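View pics/w12.png

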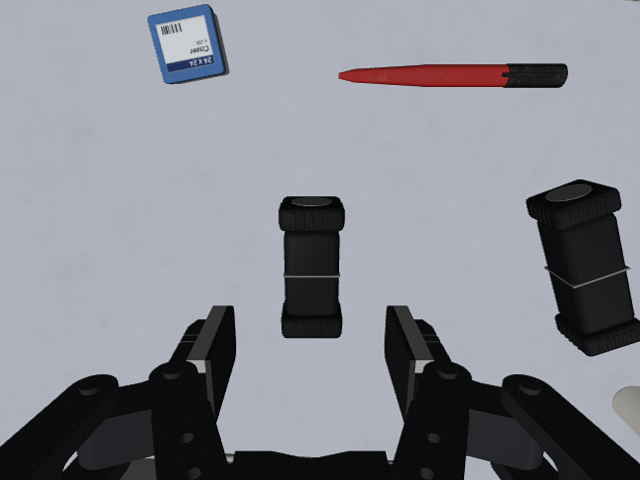

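Request:
arm_command([
  [[4.0, 0, 0, 0], [3.8, 0, 0, 0], [2.0, 0, 0, 0], [0, 0, 0, 0]],
])

```text
time: 14.58
eef_pos: [0.427, 0.1822, 0.0032]
tcp_rot: [-0.042, 0.707, 0.042, 0.705]
contact_force: [0.6, 0.8, 0.7]
opening: 0.643
```

Request:
arm_command([
  [[0, 0, 0, 0], [0, 0, 0, 0], [0, 0, 0, 0], [0, 0, 0, 0]],
], grip=2.0, grip_force=40)

```text
time: 15.08
eef_pos: [0.4292, 0.1829, 0.0059]
tcp_rot: [-0.042, 0.705, 0.042, 0.707]
contact_force: [0.1, -0.3, 6.0]
opening: 0.34
```

Request:
arm_command([
  [[-1.0, 0, 0, 0], [-1.5, 0, 0, 0], [-1.5, 0, 0, 0], [0, 0, 0, 0], [0, 0, 0, 0], [0, 0, 0, 0]],
])

```text
time: 15.82
eef_pos: [0.427, 0.1826, 0.0437]
tcp_rot: [-0.042, 0.706, 0.042, 0.705]
contact_force: [0.8, 0.0, -2.5]
opening: 0.343
```

```bash
python3 - <<'E'
from h import *
a=[];f=[]
feel(); np.save("w13.npy",wristT())
for i in range(12):
    im=optics.read_camera("wrist"); s=st(); a.append(tool()[1].T@np.array(s["wrist_torque"])); f.append(s["contact_force"])
cv2.imwrite("pics/w13.png",im)
print(np.mean(a,0).round(4),np.std(a,0).round(4)/12**.5,np.mean(f,0)); feel()
E
```

```text
t 15.825 tcp [0.427  0.1826 0.0437] open 29.3 yaw 1.691 F [ 0.77  0.03 -2.54] T tool [-0.003 -0.022  0.027]
[ 0.0004 -0.0186 -0.0193] [0.00366617 0.00788083 0.00623538] [-0.06730871  0.16798499 -1.74984431]
t 16.425 tcp [0.4276 0.1827 0.0443] open 29.2 yaw 1.691 F [ 0.79  0.13 -1.63] T tool [-0.005 -0.008 -0.034]
```

View pics/w13.png

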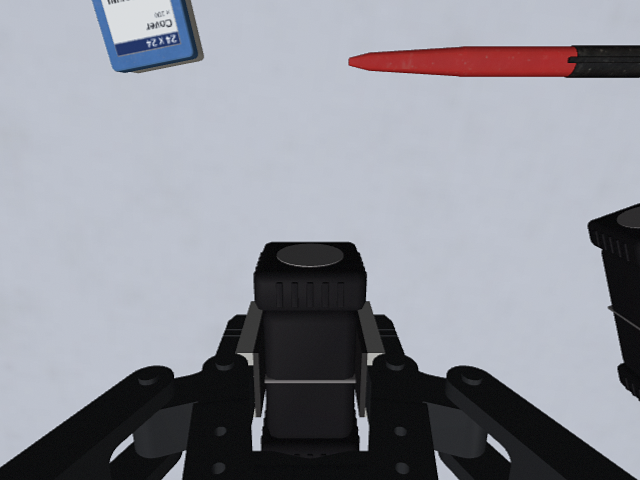

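Request:
arm_command([
  [[-1.6, 0, 0, 0.054], [-1.6, 0, 0, 0], [0, 1.18, 3.42, 0], [0, 1.18, 3.42, 0], [0, 1.18, 3.42, 0], [0, 1.18, 3.42, 0], [0, 0, 0, 0]],
])

```text
time: 17.3
eef_pos: [0.5635, 0.2395, 0.0773]
tcp_rot: [-0.023, 0.706, 0.024, 0.708]
contact_force: [-1.2, -0.8, -1.8]
opening: 0.342
```

```bash
python3 - <<'E'
from h import *
feel(); togo([.5609,.2387,.029],1.637)
im=optics.read_camera("wrist"); cv2.imwrite("pics/w14.png",im);feel()
im=optics.read_camera("side"); cv2.imwrite("pics/s14.png",cv2.resize(im[230:390,200:400],None,fx=4,fy=3.7,interpolation=cv2.INTER_CUBIC)); feel()
E
```

```text
t 17.3 tcp [0.5635 0.2395 0.0773] open 29.2 yaw 1.638 F [-1.25 -0.75 -1.78] T tool [-0.041 -0.014  0.025]
tcp [0.5635 0.2395 0.0773] jaw yaw 1.6378 shift cm (before turning) [ 4.83 -0.06 -0.27]
turn 0.001
  j6 alt -1
  j6 alt 1
t 17.35 tcp [0.5617 0.239  0.0767] open 29.5 yaw 1.638 F [ 0.37 -0.04 -2.14] T tool [ 0.031 -0.05  -0.004]
t 17.4 tcp [0.5606 0.2387 0.0763] open 29.9 yaw 1.637 F [ 0.04 -0.55 -1.4 ] T tool [-0.038  0.039 -0.018]
```

View pics/s14.png

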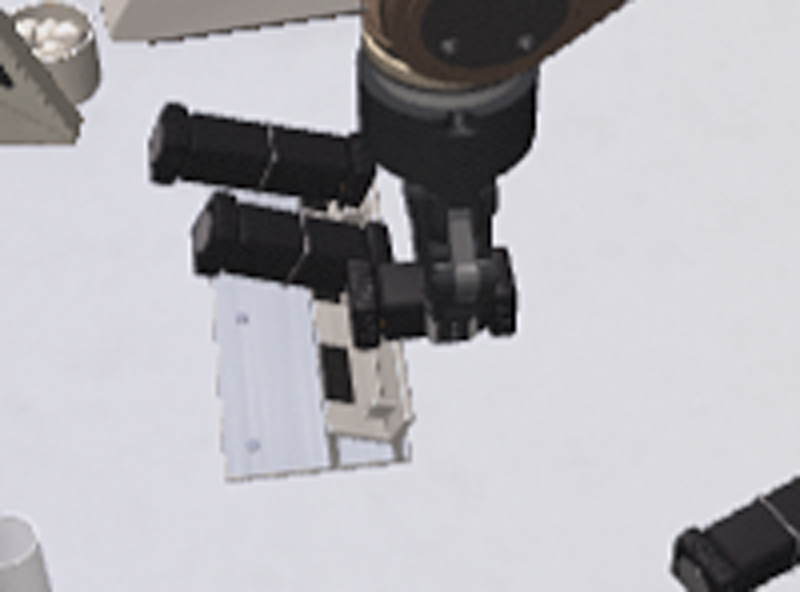

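View pics/w14.png

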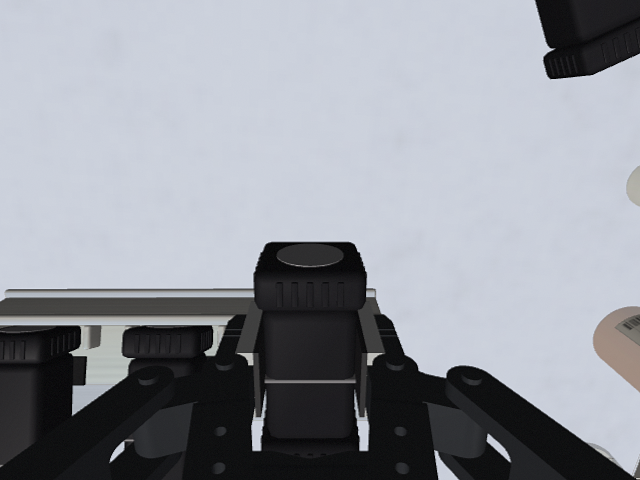

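Request:
arm_command([
  [[1.8, 0, 0, 0], [1.2, 0, 0, 0], [0.4, 0, 0, 0], [0.35, 0, 0, 0], [0.35, 0, 0, 0], [0.35, 0, 0, 0], [0.3, 0, 0, 0], [0.2, 0, 0, 0], [0, 0, 0, 0]],
], grip_force=20)

```text
time: 18.52
eef_pos: [0.5602, 0.2391, 0.0319]
tcp_rot: [-0.024, 0.708, 0.023, 0.705]
contact_force: [-16.5, -3.1, 28.2]
opening: 0.34
```

```bash
python3 - <<'E'
from h import *
feel()
im=optics.read_camera("side"); cv2.imwrite("pics/s15.png",cv2.resize(im[230:390,200:400],None,fx=4,fy=3.7,interpolation=cv2.INTER_CUBIC)); feel()
E
```

```text
t 18.525 tcp [0.5602 0.2391 0.0319] open 29.1 yaw 1.638 F [-16.47  -3.11  28.23] T tool [ 0.11   1.928 -0.415]
t 18.575 tcp [0.5602 0.2391 0.0319] open 29.2 yaw 1.637 F [-16.2   -2.86  26.87] T tool [ 0.094  1.97  -0.451]
```

View pics/s15.png

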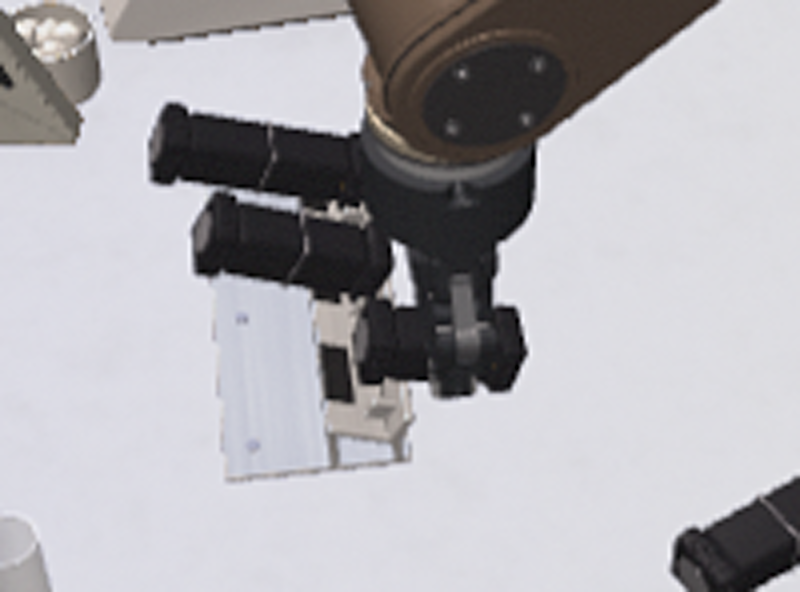

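Tilting as planned; press about 5 mm more.

Request:
arm_command([
  [[0.3, 0, -0.1, 0], [0.3, 0, 0, 0], [0, 0, 0, 0]],
])

```text
time: 18.95
eef_pos: [0.5603, 0.2391, 0.0262]
tcp_rot: [-0.024, 0.707, 0.023, 0.706]
contact_force: [-14.4, -2.7, 26.5]
opening: 0.344
```

```bash
python3 - <<'E'
from h import *
feel()
im=optics.read_camera("side"); cv2.imwrite("pics/s16.png",cv2.resize(im[230:390,200:400],None,fx=4,fy=3.7,interpolation=cv2.INTER_CUBIC)); feel()
im=optics.read_camera("wrist"); cv2.imwrite("pics/w16.png",im)
E
```

```text
t 18.95 tcp [0.5603 0.2391 0.0262] open 29.4 yaw 1.638 F [-14.44  -2.69  26.54] T tool [ 0.016  1.601 -0.355]
t 19.0 tcp [0.5603 0.2392 0.0262] open 29.6 yaw 1.638 F [-14.44  -3.09  27.71] T tool [ 0.066  1.659 -0.359]
```

View pics/s16.png

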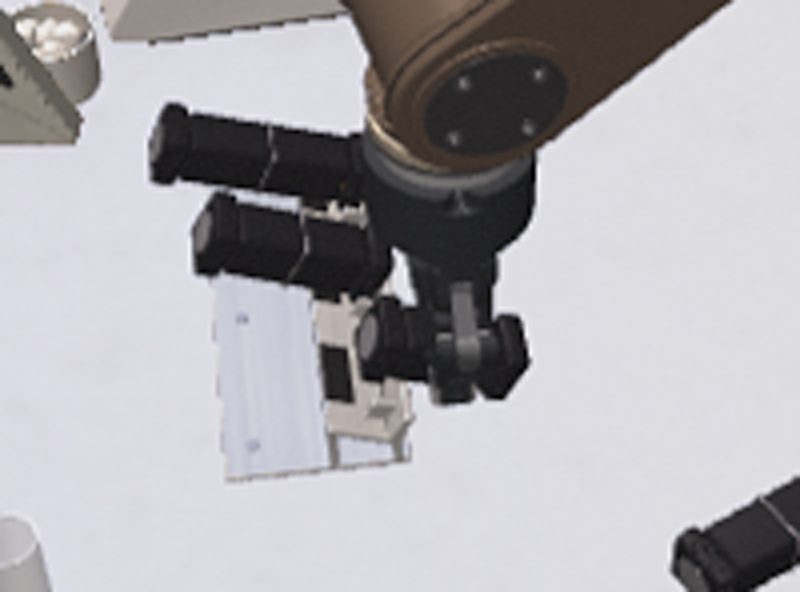

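View pics/w16.png

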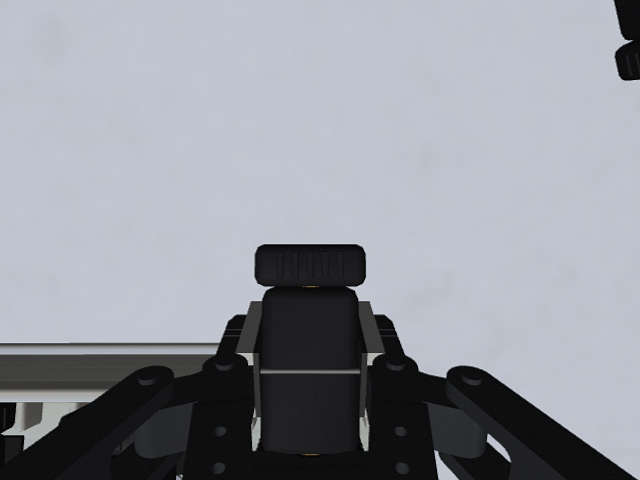

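Request:
arm_command([
  [[-2.0, 0, 0, 0], [-2.0, 0, 0, 0], [-2.0, 0, 0, 0], [0, 0, 0, 0]],
], grip_force=40)

```text
time: 19.55
eef_pos: [0.5617, 0.2391, 0.0833]
tcp_rot: [-0.023, 0.705, 0.024, 0.708]
contact_force: [0.3, 0.3, -2.2]
opening: 0.343
```

```bash
python3 - <<'E'
from h import *
feel()
im=optics.read_camera("wrist"); cv2.imwrite("pics/w17.png",im)
im=optics.read_camera("side"); cv2.imwrite("pics/s17.png",cv2.resize(im[230:390,200:400],None,fx=4,fy=3.7,interpolation=cv2.INTER_CUBIC)); feel()
Mt=C["wrist"]["mount"]
def model(v,L=.076):
    th,cx,cz=v
    a=np.array([-np.sin(th),0,np.cos(th)]); n=np.array([-np.cos(th),0,-np.sin(th)])
    c=np.array([cx,0,cz]); P=lambda s,h:c+a*(s-L/2)+n*h
    return proj("wrist",np.array([P(0,.017),P(.013,.017),P(L/2,.0155)]),Mt)
for rows in ([246,286,371],[248,287,371]):
    r=least_squares(lambda v:model(v)[:,1]-rows,[.4,-.02,.012],x_scale=[.1,.01,.01]); print(r.x.round(4),np.degrees(r.x[0]))
togo([.6,.24,.1],1.637)
E
```

```text
t 19.55 tcp [0.5617 0.2391 0.0833] open 29.3 yaw 1.637 F [ 0.27  0.35 -2.24] T tool [ 0.028 -0.026  0.029]
t 19.65 tcp [0.5599 0.2386 0.0806] open 29.4 yaw 1.637 F [-0.35  0.09 -2.08] T tool [-0.02   0.032 -0.052]
[ 0.6449 -0.0243  0.0064] 36.94840572743723
[ 0.6875 -0.0242  0.0072] 39.38993991153374
tcp [0.5599 0.2386 0.0806] jaw yaw 1.6368 shift cm (before turning) [-1.94 -0.13  4.01]
turn -0.0
  j6 alt -1
  j6 alt 1
```

View pics/s17.png

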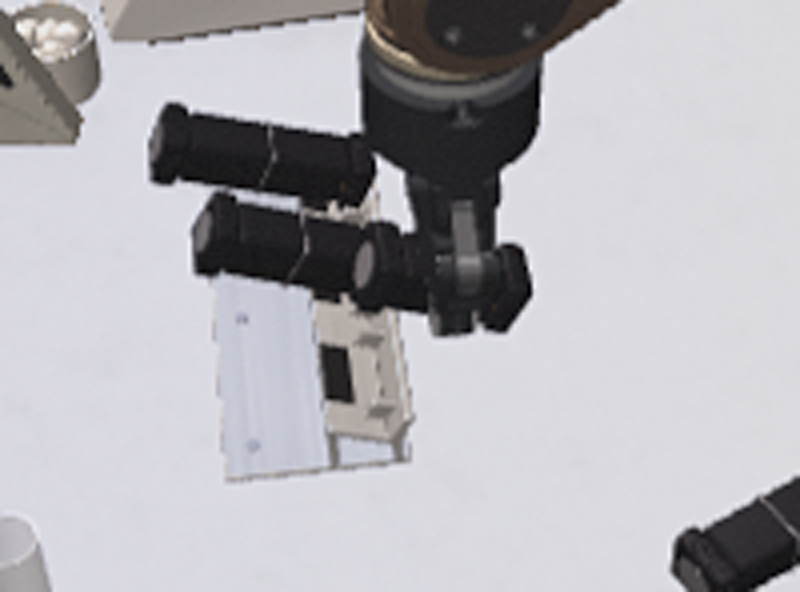

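View pics/w17.png

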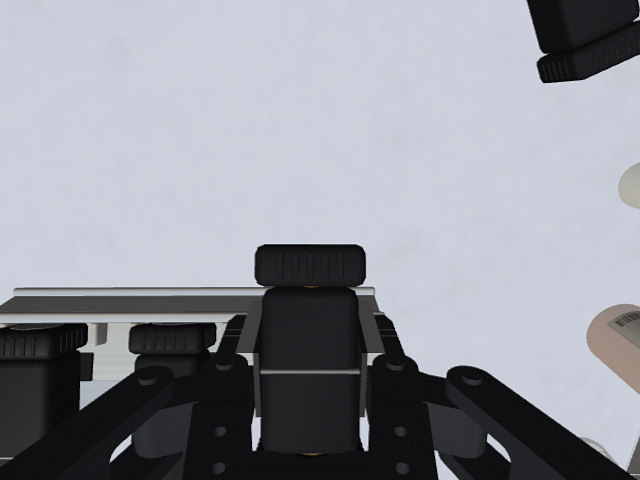

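```bash
python3 - <<'E'
from h import *
im=cv2.imread("pics/w17.png"); cv2.imwrite("pics/w17c.png",cv2.resize(im[235:470,230:400],None,fx=2.5,fy=2.5,interpolation=cv2.INTER_CUBIC)[:590])
Mt=C["wrist"]["mount"]; L=.076
def model(v):
    th,cx,cz=v
    a=np.array([-np.sin(th),0,np.cos(th)]); n=np.array([-np.cos(th),0,-np.sin(th)])
    c=np.array([cx,0,cz]); P=lambda s,h:c+a*(s-L/2)+n*h
    return proj("wrist",np.array([P(0.0005,.0165),P(.0125,.0165),P(L/2,.0155),P(L-.013,.015)]),Mt)
for rows in ([246,286,371,453],[246,286,371,457],[245,287,371,452]):
    r=least_squares(lambda v:model(v)[:,1]-rows,[.4,-.02,.012],x_scale=[.1,.01,.01]); print(r.x.round(4),np.degrees(r.x[0]),r.fun.round(1))
E
```

```text
[ 0.3026 -0.019   0.0036] 17.335382577501353 [-0.1  0.2 -0.2  0.1]
[ 0.3883 -0.0195  0.0049] 22.250221994371064 [ 0.1 -0.2  0.2 -0.1]
[ 0.2431 -0.0203  0.0019] 13.928773905256287 [ 0.2 -0.5  0.3 -0.1]
```

View pics/w17c.png

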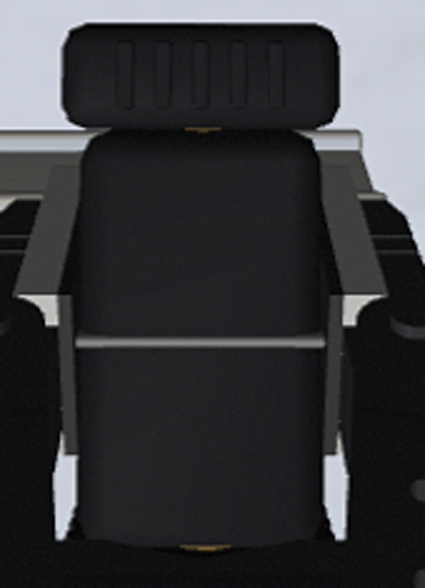

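```bash
python3 - <<'E'
from h import *
Mt=C["wrist"]["mount"]; L=.076
def model(v,th):
    cx,cz=v
    a=np.array([-np.sin(th),0,np.cos(th)]); n=np.array([-np.cos(th),0,-np.sin(th)])
    c=np.array([cx,0,cz]); P=lambda s,h:c+a*(s-L/2)+n*h
    return proj("wrist",np.array([P(0.0005,.0165),P(.0125,.0165),P(L/2,.0155)]),Mt)
s=st(); p,M=tool(); print(p)
p=np.array([.5604,.2387,.0815])
tiles=[]
for deg in (20,26,32,38):
    th=np.radians(deg); r=least_squares(lambda v:model(v,th)[:,1]-[246,286.5,371],[-.02,.006],x_scale=.01); print(deg,r.x.round(4),r.fun.round(1))
    im=cv2.imread("pics/s17.png")
    a=M@np.array([-np.sin(th),0,np.cos(th)]); n=M@np.array([-np.cos(th),0,-np.sin(th)]); y=np.cross(n,a)
    c=p+M@np.array([r.x[0],0,r.x[1]]); Rm=np.stack([a,y,n],1)
    for P in pts(L)[:2]:
        u=proj("side",P@Rm.T+c); u=(u-[200,230]+.5)*[4,3.7]
        cv2.polylines(im,[cv2.convexHull(u.astype(np.float32)).astype(np.int32)],True,(0,255,0) ,1)
    tiles.append(im[180:360,320:560])
cv2.imwrite("pics/ov17.png",cv2.resize(np.vstack([np.hstack(tiles[:2]),np.hstack(tiles[2:])]),None,fx=1.6,fy=1.6))
E
```

```text
[0.55985638 0.2386431  0.08064654]
20 [-0.0191  0.0045] [ 0.2 -0.3  0.1]
26 [-0.0201  0.0058] [ 0.6 -0.9  0.3]
32 [-0.0225  0.0062] [ 1.1 -1.5  0.4]
38 [-0.0261  0.0057] [ 1.5 -2.1  0.6]
```

View pics/ov17.png

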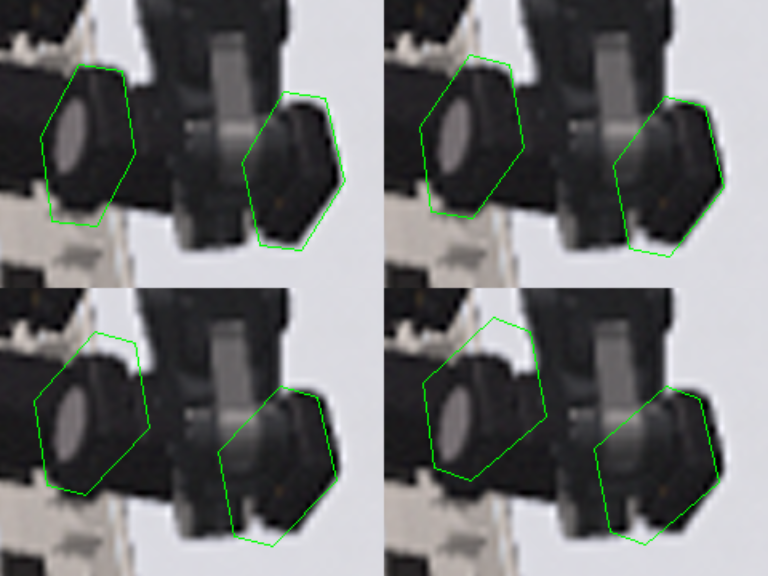

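Request:
arm_command([
  [[0, 0, 2.9, 0], [0, 0, 2.9, 0], [1.4, 0, 0, 0], [1.2, 0, 0, 0], [0.7, 0, 0, 0], [0, 0, 0, 0]],
])

```text
time: 20.4
eef_pos: [0.6163, 0.2424, 0.0462]
tcp_rot: [-0.024, 0.708, 0.023, 0.706]
contact_force: [0.2, 0.1, -1.8]
opening: 0.339
```

```bash
python3 - <<'E'
from h import *
feel(); togo([.6175,.2424,.040],1.637)
T=wristT(); im=optics.read_camera("wrist"); cv2.imwrite("pics/w18.png",im)
im=optics.read_camera("side"); cv2.imwrite("pics/s18.png",cv2.resize(im[230:390,200:400],None,fx=4,fy=3.7,interpolation=cv2.INTER_CUBIC)); feel()
E
```

```text
t 20.4 tcp [0.6163 0.2424 0.0462] open 29.0 yaw 1.637 F [ 0.22  0.13 -1.8 ] T tool [ 0.009  0.017 -0.007]
tcp [0.6163 0.2424 0.0462] jaw yaw 1.6371 shift cm (before turning) [ 0.62 -0.01  0.12]
turn 0.0
  j6 alt -1
  j6 alt 1
t 20.5 tcp [0.6177 0.2427 0.048 ] open 29.2 yaw 1.637 F [ 0.06  0.01 -1.91] T tool [-0.047 -0.023 -0.012]
```

View pics/s18.png

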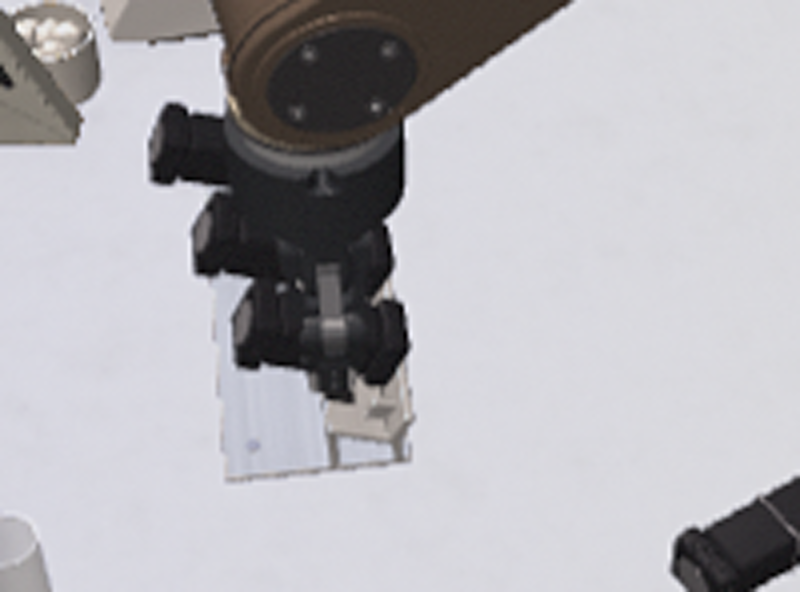

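View pics/w18.png

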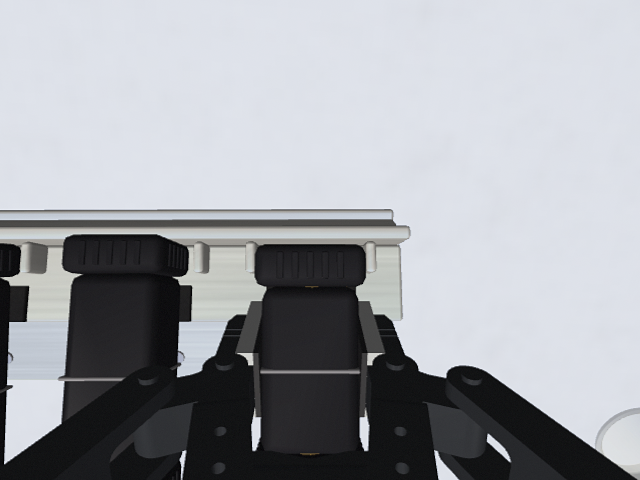

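Well centred between the cheeks (247–376, cap 255–366). Descend to touch.

Request:
arm_command([
  [[0.4, 0, 0, 0], [0.3, 0, 0, 0], [0, 0, 0, 0]],
])

```text
time: 20.88
eef_pos: [0.6176, 0.2425, 0.0405]
tcp_rot: [-0.023, 0.707, 0.023, 0.707]
contact_force: [-0.5, 0.3, -2.3]
opening: 0.343
```

Request:
arm_command([
  [[0.2, 0, 0, 0], [0, 0, 0, 0]],
])

```text
time: 21.12
eef_pos: [0.6178, 0.2425, 0.0387]
tcp_rot: [-0.023, 0.707, 0.023, 0.707]
contact_force: [-0.2, 0.3, -2.5]
opening: 0.342
```

Request:
arm_command([
  [[0.2, 0, 0, 0], [0, 0, 0, 0]],
])

```text
time: 21.38
eef_pos: [0.6181, 0.2426, 0.038]
tcp_rot: [-0.023, 0.707, 0.023, 0.707]
contact_force: [-2.7, -1.2, 3.4]
opening: 0.341
```

```bash
python3 - <<'E'
from h import *
feel()
im=optics.read_camera("wrist"); cv2.imwrite("pics/w19.png",im); feel()
E
```

```text
t 21.375 tcp [0.6181 0.2426 0.038 ] open 29.1 yaw 1.637 F [-2.66 -1.24  3.42] T tool [-0.019  0.347 -0.111]
t 21.425 tcp [0.6182 0.2426 0.038 ] open 29.6 yaw 1.637 F [-3.11 -1.01  5.28] T tool [ 0.014  0.438 -0.127]
```

View pics/w19.png

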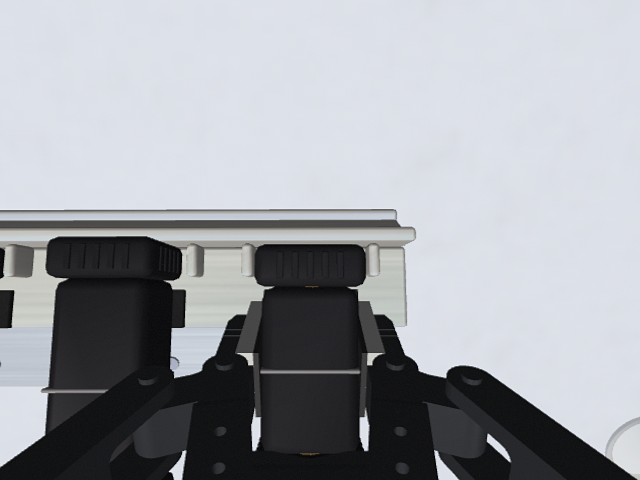

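Request:
arm_command([
  [[0, 0, -0.15, 0], [0.05, 0, -0.15, 0], [0, 0, 0, 0]],
])

```text
time: 21.8
eef_pos: [0.6174, 0.2426, 0.038]
tcp_rot: [-0.023, 0.704, 0.024, 0.709]
contact_force: [4.7, -0.2, 5.6]
opening: 0.344
```

Request:
arm_command([
  [[0, 0, 0, 0], [0, 0, 0, 0], [0, 0, 0, 0]],
], grip=4.6)

```text
time: 22.18
eef_pos: [0.6133, 0.2422, 0.0349]
tcp_rot: [-0.024, 0.708, 0.023, 0.705]
contact_force: [0.1, 0.4, -0.1]
opening: 0.54
```

```bash
python3 - <<'E'
from h import *
feel()
im=optics.read_camera("wrist"); cv2.imwrite("pics/w20.png",im); feel()
E
```

```text
t 22.175 tcp [0.6133 0.2422 0.0349] open 46.1 yaw 1.637 F [ 0.11  0.41 -0.06] T tool [-0.003 -0.006  0.007]
t 22.225 tcp [0.6136 0.2423 0.0351] open 45.8 yaw 1.637 F [ 0.6  -0.61  0.75] T tool [-0.04  -0.009  0.018]
```

View pics/w20.png

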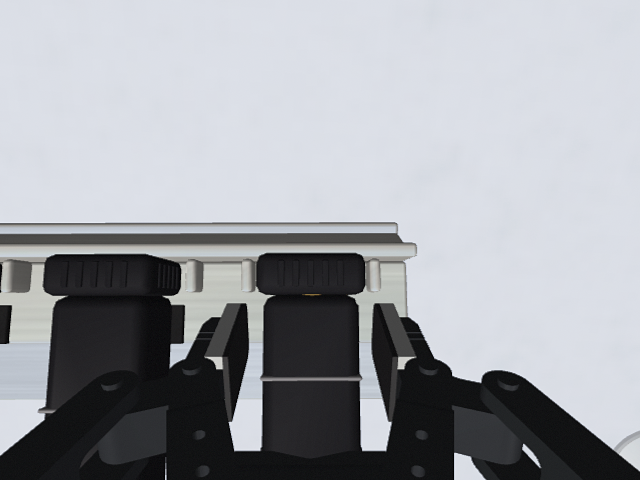

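Request:
arm_command([
  [[-2.0, 0, 0, 0], [-3.5, 0, 0, 0], [-4.0, 0, 0, 0], [-4.0, 0, 0, 0], [-3.0, -1.7, -2.0, 0], [0, -1.7, -2.0, 0], [0, -1.7, -2.0, 0], [0, -1.5, -2.0, 0], [0, 0, 0, 0]],
])

```text
time: 23.35
eef_pos: [0.5388, 0.1708, 0.2027]
tcp_rot: [-0.023, 0.706, 0.023, 0.707]
contact_force: [-0.0, -0.6, 2.0]
opening: 0.536
```

```bash
python3 - <<'E'
from h import *
feel(); T=wristT(); im=optics.read_camera("wrist"); cv2.imwrite("pics/w21.png",im); np.save("w21.npy",T)
im=optics.read_camera("side"); cv2.imwrite("pics/s21r.png",im); cv2.imwrite("pics/s21.png",cv2.resize(im[230:390,200:400],None,fx=4,fy=3.7,interpolation=cv2.INTER_CUBIC))
im=optics.read_camera("top"); cv2.imwrite("pics/t21.png",im); feel()
E
```

```text
t 23.35 tcp [0.5388 0.1708 0.2027] open 45.8 yaw 1.636 F [-0.03 -0.59  1.96] T tool [ 0.025 -0.001  0.015]
t 23.5 tcp [0.5402 0.1716 0.2023] open 45.9 yaw 1.637 F [-0.56  0.57 -0.54] T tool [ 0.02   0.02  -0.019]
```

View pics/s21.png

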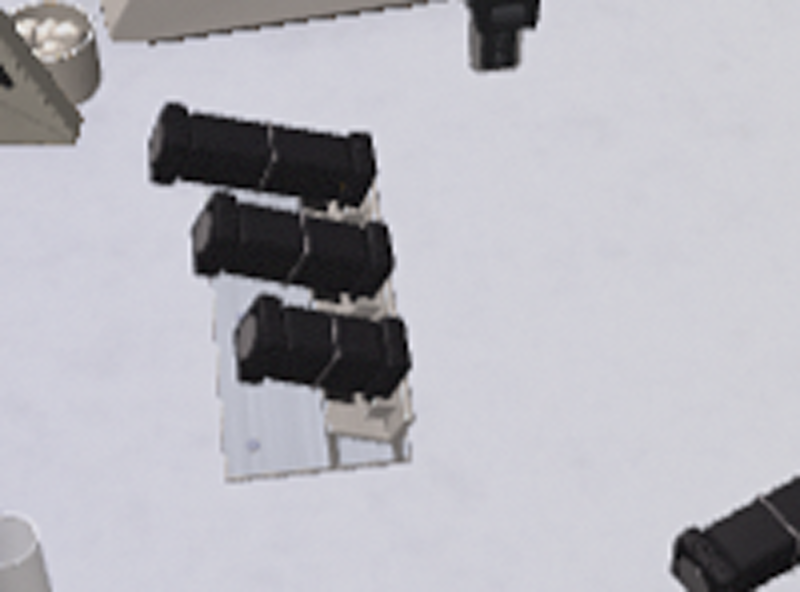

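View pics/w21.png

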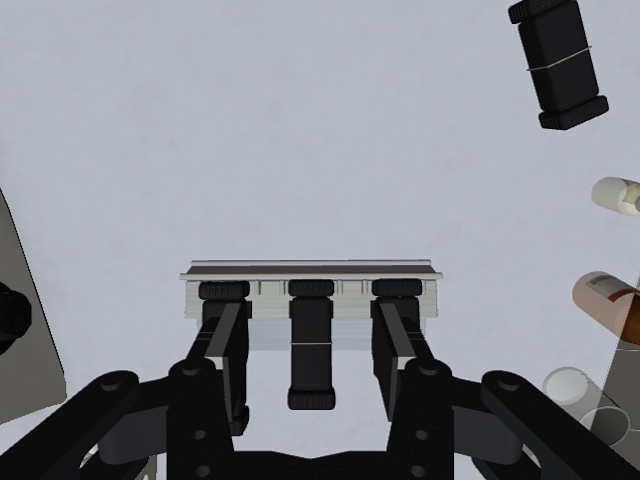

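```bash
python3 - <<'E'
from h import *
Tw=np.load("w21.npy"); W=cv2.imread("pics/w21.png"); S=cv2.imread("pics/s21r.png")
b=np.radians(25);yw=.066
X=np.array([np.cos(yw)*np.cos(b),np.sin(yw)*np.cos(b),np.sin(b)]);Y=np.array([-np.sin(yw),np.cos(yw),0]);Z=np.cross(X,Y);Rm=np.stack([X,Y,Z],1)
sc=4
wi=cv2.resize(W[250:300,170:450],None,fx=2.8,fy=2.8,interpolation=cv2.INTER_CUBIC); si=cv2.resize(S[240:345,225:310],None,fx=5.5,fy=5.5,interpolation=cv2.INTER_CUBIC)
for k,L in ((1,.076),(0,.094),(-1,.112)):
    F=np.array([.599,.175,.024])+Y*.066*k
    c=F+X*L/2+Z*.017
    for P in pts(L)[:2]:
        u=(proj("wrist",P@Rm.T+c,Tw)-[170,250]+.5)*2.8
        cv2.polylines(wi,[cv2.convexHull(u.astype(np.float32)).astype(np.int32)],True,(0,255,0),1)
        u=(proj("side",P@Rm.T+c)-[225,240]+.5)*5.5
        cv2.polylines(si,[cv2.convexHull(u.astype(np.float32)).astype(np.int32)],True,(0,255,0),1)
cv2.imwrite("pics/ow21.png",wi);cv2.imwrite("pics/os21.png",si)
E
```

```text
(no output)
```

View pics/ow21.png

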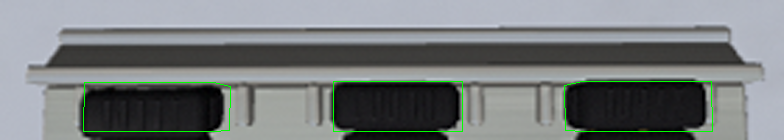

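View pics/os21.png

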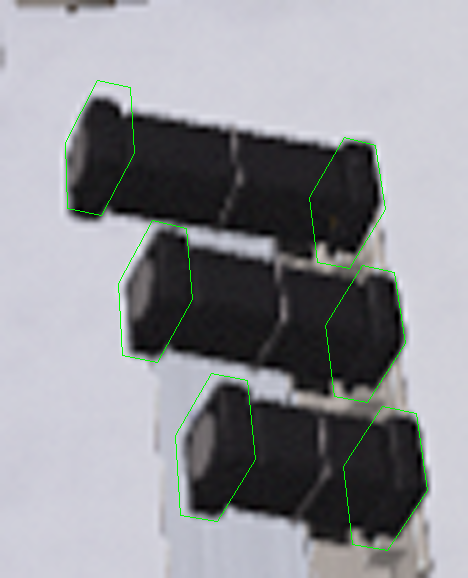

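```bash
python3 - <<'E'
from h import *
feel(); print(ctrl.sign_off())
E
```

```text
t 23.5 tcp [0.5402 0.1716 0.2023] open 45.9 yaw 1.637 F [-0.56  0.57 -0.54] T tool [ 0.02   0.02  -0.019]
the job is handed in; nothing more can be done
None
```

I put the long case in the right bay and the short case in the left bay, each heavy end down, and handed the job in at about 23.5 s. Both lay in place in the last pictures.

**Heavy ends:** I gripped each case off its middle and lifted it. The wrist moment about the jaw axis was near zero for both: +0.02 N·m for the long case and −0.019 ± 0.008 N·m for the short. Holding the light end would have given about +0.10 and +0.04 N·m. So I was gripping the heavy half each time.

**Placing:** Because the tool only points down, I pressed each case lightly on the foot stop so it turned in the grip to about 25°. I then lowered it into its bay until it touched and let go.

**Last checks (wrist and side pictures against the seated pose):**
- The short case lies against the stop and is parallel to the racked case.
- The long case looks about 1–2 mm short of the stop and 1–2 mm off its bay line. Its tilt may be about 0.02 rad below nominal. All of this is within the limits.
- The racked case is unmoved, the spare case and bottle were not approached, and the arm stands clear with the force reading near zero.

**Disagreements:**
- The wrist-only estimate of the short case's tilt was unreliable (14° to 39°). I went by the side-camera overlay instead, which gave about 24°.
- In the side view, the overlays for the short and racked cases came out a few pixels longer than the cases appear in the picture. I put that down to calibration.

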